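# Roll perch rods on a check plate and reject the bowed one

### The arm

A 6-joint arm with a two-finger parallel gripper is mounted at the origin on a cart in front of the work surface, level with it; the furniture and walls round the work are solid. World frame = base frame: x ahead of the robot, y to its left, z up, the work surface at z = 0. Lengths are in m, angles in rad, forces in N, time in s.
With the tool pointing down it reaches from about 0.425 to 0.95 m from the base axis. Payload 3.5 kg.
Tool frame: the origin (TCP) lies at the very end of the fingers, on their centre line; the grasp point (between the pads) lies 19 mm behind it; y points along the fingers, z is the direction in which the jaws open and shut, and the axes are right-handed (so a half turn about y gives the same grasp; the last joint's range is limited). The gripper opens to 85 mm and grips with 20 to 120 N. Pads are 22 mm wide; open, the fingers measure 114 mm over their backs; the gripper's body (76 mm by 85 mm) begins 54 mm behind the grasp point. The pads swing forward as they close: fully open they stand 13 mm farther back than shut.
Start: joints at [-1.411, 0.286, 1.577, -0, 1.279, -0.15], TCP at [0.206, -0.643, 0.202] pointing down, gripper open.
Joint ranges: [-2.77, 2.77], [-0.9, 2.22], [0.21, 2.48], [-1.53, 4.67], [0.24, 2.81], [-2.84, 2.84]. Speed limits (rad/s): [2.79, 2.79, 3.14, 3.14, 3.14, 3.14].

### API

Orientations are given as a unit quaternion [x, y, z, w].
In Python, from plant import ctrl, cams gives the robot as it stands.
- The arm moves only by the tool play_rows, never from a script. Its argument "steps" is a list of rows, each an object of numbers: "claw": the finger opening in cm, from 0 to 8.54; "tx", "ty", "tz": the shift along the tool's x, y, z in cm; "ax", "ay", "az": the turn, a rotation vector about the tool's x, y, z in degrees. A call has 1 to 12 rows; each row is the pose to reach, as a shift and turn from the pose commanded when the call began, along the tool's axes at that moment; what a row does not reach only later rows make up. A row lasts 1/12 s, in which the tool goes at most 41.7 mm and 7.16 degrees, less where a joint would pass 70% of its speed; a pose out of reach is approached as far as the arm can. A call with a gripper value outside its range is refused whole. The fingers move at their own pace and stop on an object; "grip_force" is the grip in N (left out, the last holds). Time passes only in rows, so rows that repeat a pose let the fingers close. It gives the time, the measured TCP pose, the force and the opening at its end, in the units of the state.
- ctrl.get_state(): the state, without advancing time (a new reading comes with each control period).
- cams.read_camera(name): name is "scene" or "top" or "wrist"; returns (picture, depth): 420x560x3 uint8, blue, green, red; 420x560 float32, m along the optical axis (not along the pixel's ray), 0 where there is no reading.
- cams.camera_model(name): a dict with "intrinsics" (3x3 intrinsics, pixels), "rvec" (rotation vector, rad) and "tvec" (3), from world to camera coordinates, as OpenCV has them; the wrist camera has in their place "tool_from_camera" (4x4, takes a point from camera to tool coordinates, whose origin is the TCP and whose axes are the tool frame's). Camera axes: x right, y down, z forward; pixel columns grow to the right and rows downward; lengths in m; the calibration is good to about 2 mm. A picture is of the moment at which its call begins: read the wrist's pose just before it. camera_model takes no time and is no camera call.
- ctrl.sign_off(): hands the job in, once; it reports no verdict.
The state is a dict: "time": time; "qpos": joint angles; "dq": joint speeds; "joint_efforts": joint torques, N m; "eef_pos": TCP position; "tcp_rot": TCP orientation; "contact_force": force on the tool from outside, world axes, zero at the start; "wrist_torque": the same for the moment, N m; "opening": opening from 0.0 (shut) to 1.0 (fully open).
Only numpy, scipy, OpenCV 4.12 (cv2) and the standard library are available. Lean on these libraries where they do the work, as an engineer would, in place of code of your own. Each camera call takes 0.05 s, during which the arm holds its last target.

### The job

One of the two perch rods on the check plate is bowed. Roll each rod in turn along the flat plate, away from you, into the gutter at the far side, keeping it down on the plate, and watch which one lifts and wobbles instead of rolling evenly. Lay the bowed rod in the dark scrap tray and leave the straight one lying in the gutter; do not disturb the sanding block or the nail tin.

Things in the scene. Friction and masses are not known exactly. Their poses are not given: they have to be found in the camera images.
- check_plate: Fixed level check plate, dark non-slip rubber top, 240 (x) x 380 (y) mm; origin at its underside's centre on the bench, x away from the robot (yaw within 0.25). Flat top 20 mm above the origin, x = -120 to +68 mm; then a gutter over the whole width, x = +68 to +102, 4 mm deep; then a lip at top height. A yellow line at y = 0 parts two lanes; a rod lies across each near x -60, y +-95.
- gutter (a point): Centre of the gutter's floor (x = +85 mm, z = 16 mm in the plate's frame). A rod in the gutter is centred 11 mm above this floor and stands 18 mm proud of the plate's top, so it can be gripped from above across its middle. Axes as the plate's.
- rod_a: Loose wooden perch rod, diameter 22, length 160 mm, 60 g. Origin on its centre line at mid-length, 31 mm above the bench at the start; y along the rod, x and z turn as it rolls. One of rod_a, rod_b is bowed (ends 4.5 mm aside of the middle). Pushed from behind, the straight one rolls evenly (a turn per 69 mm); the bowed one rocks over about half a turn, lifting, then tends to skid without turning.
- rod_b: The other perch rod, same size and description as rod_a; either rod may lie in either lane.
- scrap_tray: Fixed dark sheet-steel scrap tray, open on top, 160 (its x) x 260 (its y) mm, rim 26 mm high, walls and floor 2 mm thick, empty. Origin at the centre of its underside on the bench.
- sanding_block: Bystander: cork-brown sanding block 62x110x38 mm to the left of the plate, origin at the centre of its underside.
- nail_tin: Bystander: open tin 76 mm across, 87 mm high, to the left of the plate, origin at the centre of its underside.

How it is judged:
On the way, in this order (a step that is already met when the one before it is completed fails the run):
1. one rod rolls along the plate (turning, lying on the plate) (((x of rod_a in the frame of check_plate between -0.045 and 0.055 m and y of rod_a in the frame of check_plate between -0.17 and 0.17 m and z of rod_a in the frame of check_plate between 0.026 and 0.039 m and angular speed of rod_a above 0.7 rad/s) or (x of rod_b in the frame of check_plate between -0.045 and 0.055 m and y of rod_b in the frame of check_plate between -0.17 and 0.17 m and z of rod_b in the frame of check_plate between 0.026 and 0.039 m and angular speed of rod_b above 0.7 rad/s))), for 0.05 s.
2. that rod lies in the gutter or the tray, and the other one rolls along the plate ((((x of rod_a in the frame of check_plate between -0.045 and 0.055 m and y of rod_a in the frame of check_plate between -0.17 and 0.17 m and z of rod_a in the frame of check_plate between 0.026 and 0.039 m and angular speed of rod_a above 0.7 rad/s) and ((x of rod_b in the frame of check_plate between 0.067 and 0.103 m and y of rod_b in the frame of check_plate between -0.16 and 0.16 m and z of rod_b in the frame of check_plate between 0.02 and 0.034 m) or (x of rod_b in the frame of scrap_tray between -0.078 and 0.078 m and y of rod_b in the frame of scrap_tray between -0.128 and 0.128 m and z of rod_b in the frame of scrap_tray between 0.005 and 0.03 m))) or ((x of rod_b in the frame of check_plate between -0.045 and 0.055 m and y of rod_b in the frame of check_plate between -0.17 and 0.17 m and z of rod_b in the frame of check_plate between 0.026 and 0.039 m and angular speed of rod_b above 0.7 rad/s) and ((x of rod_a in the frame of check_plate between 0.067 and 0.103 m and y of rod_a in the frame of check_plate between -0.16 and 0.16 m and z of rod_a in the frame of check_plate between 0.02 and 0.034 m) or (x of rod_a in the frame of scrap_tray between -0.078 and 0.078 m and y of rod_a in the frame of scrap_tray between -0.128 and 0.128 m and z of rod_a in the frame of scrap_tray between 0.005 and 0.03 m))))), for 0.05 s.
At the end, for the whole second after the job is handed in: The bowed rod lies inside the scrap tray (its middle within the walls and under 30 mm above the tray's underside); the straight rod lies down in the plate's gutter (within 13 mm of the gutter's middle line, at least 1.5 mm below its height on the plate's top); both are at rest (x of rod_b in the frame of scrap_tray between -0.078 and 0.078 m and y of rod_b in the frame of scrap_tray between -0.128 and 0.128 m and z of rod_b in the frame of scrap_tray between 0.005 and 0.03 m and x of rod_a in the frame of check_plate between 0.072 and 0.098 m and y of rod_a in the frame of check_plate between -0.16 and 0.16 m and z of rod_a in the frame of check_plate between 0.02 and 0.0295 m and linear speed of each of rod_a, rod_b below 0.02 m/s); the robot touches nothing.
It fails at once if the sanding block or the nail tin is moved by more than 25 mm (distance of any of sanding_block, nail_tin from where it was at the start of the episode above 0.025 m).
It also fails if it takes over 64 s, if anything falls off the work surface, if the arm or the gripper's body presses on something with over 40 N, if the wrist force passes 120 N, or if a joint passes its speed limit or range.

## Working session

There is one attempt and no reset: what is moved stays moved. The work goes in short steps, Python scripts to look and compute and a tool call to move; the robot and the scene stay as the last step left them, time stands still between calls to the robot, and variables do not carry over. Pictures are saved under pics/ and viewed, and the job is handed in when it is done.

Besides the shell and the picture viewer there is one more tool, called in YAML: its name, and indented under it one key for each argument. play_rows: Moves the arm, as the interface text tells. Its arguments: {"type":"object","properties":{"steps":{"type":"array","items":{"type":"object","properties":{"claw":{"type":"number"},"tx":{"type":"number"},"ty":{"type":"number"},"tz":{"type":"number"},"ax":{"type":"number"},"ay":{"type":"number"},"az":{"type":"number"}}}},"grip_force":{"type":"number"}},"required":["steps"]}

```bash
mkdir -p pics; ls; cat > h.py <<'E'
import numpy as np,cv2
from plant import ctrl,cams
from scipy.spatial.transform import Rotation as R
def cap(n,out):
    im,d=cams.read_camera(n); cv2.imwrite('pics/'+out+'.png',im); np.save('pics/'+out+'.npy',d); return im,d
def w(n,u,v,d):
    m=cams.camera_model(n); K=np.array(m['intrinsics']); z=d[int(v),int(u)]
    p=np.linalg.inv(K)@np.array([u,v,1])*z
    r=R.from_rotvec(np.array(m['rvec']).ravel()).as_matrix()
    return r.T@(p-np.array(m['tvec']).ravel())
E
python3 - <<'E'
from h import *
print(ctrl.get_state())
for n in['scene','top']: cap(n,n+'0'); print(cams.camera_model(n))
E
```

```text
pics
{'time': 0.0, 'qpos': array([-1.41101162e+00,  2.87193179e-01,  1.57818881e+00, -9.05158206e-06,
        1.27859357e+00, -1.49987751e-01]), 'dq': array([ 0.0016426 , -0.00047891, -0.00034962, -0.0001318 , -0.00020228,
        0.00236807]), 'joint_efforts': array([-6.42379496e-05, -4.05979300e+01, -2.92626107e+01, -1.56325918e-04,
        5.81531858e-03, -8.50330537e-06]), 'eef_pos': array([ 0.20568444, -0.64213151,  0.20032252]), 'tcp_rot': array([-0.10909176,  0.69948389, -0.69779897,  0.10907738]), 'contact_force': array([-0.95167548, -0.25827917,  0.74557543]), 'wrist_torque': array([ 0.00397192, -0.02791474, -0.01512871]), 'opening': 0.9998026671597522}
{'intrinsics': array([[463.28884206,   0.        , 282.1639793 ],
       [  0.        , 463.28884206, 211.5999773 ],
       [  0.        ,   0.        ,   1.        ]]), 'rvec': array([ 1.30586029, -2.29257625,  0.8915748 ]), 'tvec': array([0.33893834, 0.36616826, 1.20658811])}
{'intrinsics': array([[467.03812678,   0.        , 280.76871742],
       [  0.        , 467.03812678, 207.97625589],
       [  0.        ,   0.        ,   1.        ]]), 'rvec': array([ 2.15059974, -2.14388452,  0.13610081]), 'tvec': array([0.04641564, 0.53748741, 1.39950922])}
```

View pics/scene0.png

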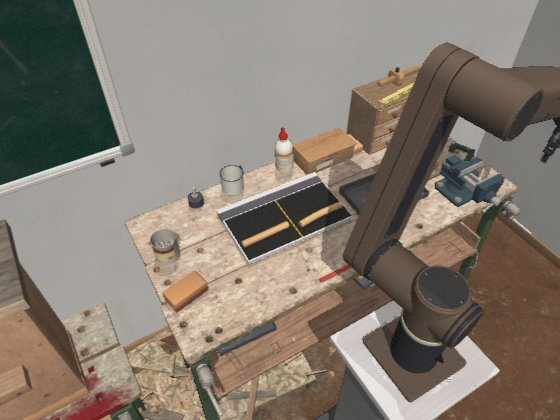

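View pics/top0.png

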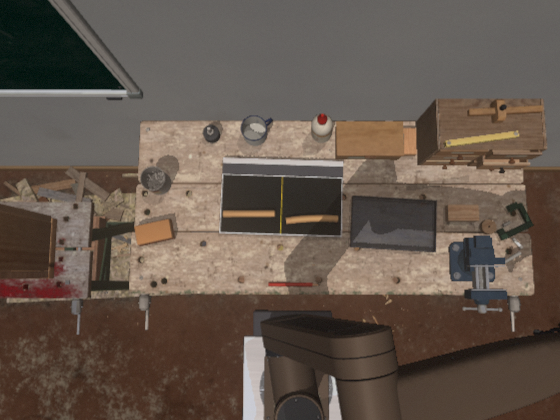

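The scene picture shows the arm in front. In the top picture the plate spans about u 221-342, v 158-236, with the left rod near (249,213) and the right rod near (312,219). The tray is near (393,223). I'll enlarge and measure.

```bash
python3 - <<'E'
from h import *
im=cv2.imread('pics/top0.png');d=np.load('pics/top0.npy')
c=im[150:260,210:445]; cv2.imwrite('pics/c0.png',cv2.resize(c,None,fx=3.4,fy=3.4,interpolation=cv2.INTER_CUBIC))
for n,u,v in [('tl',224,180),('lineT',282,182),('lineB',281,232),('bl',223,231),('br',338,233),('tr',339,181),('rodL l',227,213),('rodL r',270,214),('rodR l',290,220),('rodR r',334,219),('rodRm',312,219),('trayc',393,223),('block',153,232),('tin',153,180),('bench',200,260),('bench',170,150)]:
    print(n,w('top',u,v,d).round(3),d[v,u])
hsv=cv2.cvtColor(im,cv2.COLOR_BGR2HSV)
m=((hsv[...,2]>110)&(hsv[...,1]>60)).astype(np.uint8)
for nm,u0,u1 in(('L',223,279),('R',284,339)):
    s=np.zeros_like(m); s[205:226,u0:u1]=m[205:226,u0:u1]
    v,u=np.nonzero(s)
    for uu in range(u.min(),u.max()+1,4):
        q=v[u==uu]; print(nm,uu,q.min(),q.max(),w('top',uu,q.mean(),d).round(4))
E
```

```text
tl [0.628 0.227 0.017] 1.4692107
lineT [0.622 0.045 0.019] 1.4654438
lineB [0.465 0.047 0.016] 1.4465188
bl [0.467 0.227 0.019] 1.4459388
br [ 0.462 -0.128  0.021] 1.4394094
tr [ 0.626 -0.134  0.019] 1.4641478
rodL l [0.521 0.213 0.042] 1.4298698
rodL r [0.518 0.081 0.042] 1.4287354
rodR l [0.5   0.02  0.042] 1.4252087
rodR r [ 0.503 -0.115  0.041] 1.4255012
rodRm [ 0.503 -0.047  0.041] 1.4265395
trayc [ 0.495 -0.301  0.01 ] 1.4541076
block [0.462 0.44  0.034] 1.4322644
tin [0.624 0.445 0.038] 1.4498452
bench [0.378 0.298 0.004] 1.4495157
bench [ 0.73   0.405 -0.001] 1.502284
L 223 211 216 [0.5189 0.2247 0.0434]
L 227 211 216 [0.5191 0.2126 0.042 ]
L 231 211 216 [0.5183 0.1996 0.0486]
L 235 211 216 [0.5201 0.1889 0.0348]
L 239 211 216 [0.5188 0.1755 0.0456]
L 243 211 216 [0.5199 0.1641 0.0368]
L 247 211 216 [0.5195 0.1515 0.0404]
L 251 211 216 [0.5192 0.139  0.043 ]
L 255 211 216 [0.5195 0.1269 0.0406]
L 259 211 216 [0.5199 0.1148 0.0381]
L 263 211 216 [0.5197 0.1025 0.0395]
L 267 211 216 [0.5196 0.0902 0.0408]
L 271 211 216 [0.5199 0.078  0.0387]
R 286 218 223 [0.498  0.0319 0.0426]
R 290 217 223 [0.4996 0.0197 0.0423]
R 294 217 222 [0.5013 0.0075 0.0408]
R 298 216 222 [ 0.5028 -0.0047  0.042 ]
R 302 216 222 [ 0.5023 -0.0167  0.0466]
R 306 216 221 [ 0.5043 -0.0291  0.043 ]
R 310 216 221 [ 0.5043 -0.0412  0.0434]
R 314 216 221 [ 0.5042 -0.0534  0.0438]
R 318 215 221 [ 0.5062 -0.0658  0.0406]
R 322 215 219 [ 0.5093 -0.078   0.0409]
R 326 216 219 [ 0.5074 -0.0899  0.0442]
R 330 216 219 [ 0.5079 -0.1025  0.0403]
R 334 216 219 [ 0.5074 -0.1142  0.0449]
```

View pics/c0.png

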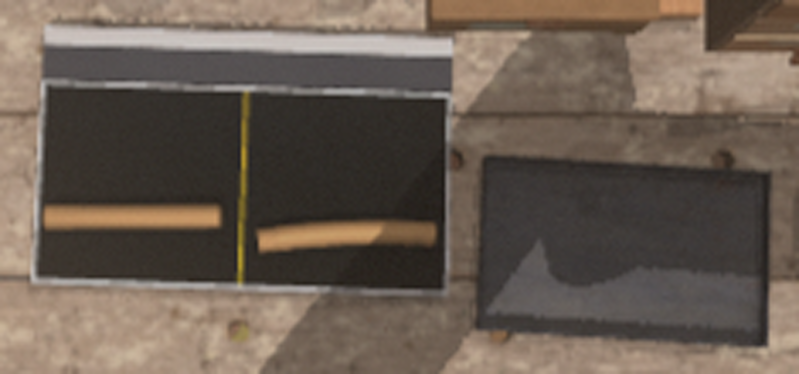

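```bash
cat >> h.py <<'E'
def pl(n,u,v,z):
    m=cams.camera_model(n); K=np.array(m['intrinsics']); r=R.from_rotvec(np.array(m['rvec']).ravel()).as_matrix()
    o=-r.T@np.array(m['tvec']).ravel(); q=r.T@np.linalg.inv(K)@np.array([u,v,1.]); return o+q*(z-o[2])/q[2]
E
python3 - <<'E'
from h import *
def c(u,v,z): return pl('top',u/3.4+210-.35,v/3.4+150-.35,z).round(4)
for n,u,v in [('gutL',44,84),('gutR',450,97),('botL',33,281),('botR',445,291),('lineT',247,92),('lineB',240,283),('lipfarL',46,24),('lipfarR',453,39)]: print(n,c(u,v,.02))
for n,u,v in [('tl',484,157),('tr',768,173),('bl',477,327),('br',767,345)]: print(n,c(u,v,.026))
print(cams.camera_model('wrist'))
E
```

```text
gutL [0.6459 0.2316 0.02  ]
gutR [ 0.6344 -0.1434  0.02  ]
botL [0.4632 0.2379 0.02  ]
botR [ 0.4552 -0.1363  0.02  ]
lineT [0.6387 0.0438 0.02  ]
lineB [0.462  0.0496 0.02  ]
lipfarL [0.7027 0.2309 0.02  ]
lipfarR [ 0.6891 -0.1469  0.02  ]
tl [ 0.5774 -0.1728  0.026 ]
tr [ 0.5633 -0.4309  0.026 ]
bl [ 0.4224 -0.1639  0.026 ]
br [ 0.4071 -0.4236  0.026 ]
{'intrinsics': array([[319.35550685,   0.        , 282.1277912 ],
       [  0.        , 319.35550685, 209.77566862],
       [  0.        ,   0.        ,   1.        ]]), 'tool_from_camera': array([[-6.42614881e-04,  9.45621595e-01,  3.25268177e-01,
        -8.29003215e-02],
       [ 1.65446580e-03, -3.25266794e-01,  9.45620841e-01,
        -1.72657895e-01],
       [ 9.99998425e-01,  1.14581510e-03, -1.35547730e-03,
        -8.81829118e-04],
       [ 0.00000000e+00,  0.00000000e+00,  0.00000000e+00,
         1.00000000e+00]])}
```

```bash
cat >> h.py <<'E'
def goto(p,zyaw=None):
    """shift (cm) and turn (deg) in tool axes to reach tip p, tool y down, tool z along angle zyaw (rad, world)"""
    s=ctrl.get_state(); r=R.from_quat(s['tcp_rot']); sh=r.inv().apply(np.array(p)-s['eef_pos'])*100
    rv=np.zeros(3)
    if zyaw is not None:
        z=np.array([np.cos(zyaw),np.sin(zyaw),0]); y=np.array([0,0,-1.]); x=np.cross(y,z)
        rv=np.degrees((r.inv()*R.from_matrix(np.c_[x,y,z])).as_rotvec())
    print('shift',sh.round(2),'turn',rv.round(2)); return sh,rv
E
python3 - <<'E'
from h import *
s=ctrl.get_state();print(R.from_quat(s['tcp_rot']).as_matrix().round(3))
goto([.45,-.3,.2],np.pi/2-.03);goto([.45,-.3,.2],-np.pi/2-.03)
E
```

```text
[[-0.952 -0.     0.305]
 [-0.305  0.002 -0.952]
 [-0.    -1.    -0.002]]
shift [-33.7    0.11 -25.14] turn [   0.   -160.53   -0.18]
shift [-33.7    0.11 -25.14] turn [ 0.13 19.47  0.  ]
```

```bash
python3 - <<'E'
from h import *
d=np.load('pics/top0.npy')
best=[]
P=np.array([w('top',u,v,d) for u in range(340,540,3) for v in range(190,310,3) if d[v,u]>0])
for y in np.arange(-.75,-.1,.05):
    q=P[(abs(P[:,1]-y)<.03)&(P[:,0]>.2)]
    for x0 in (.2,.3,.4,.5):
        k=q[(q[:,0]>=x0)&(q[:,0]<x0+.1)]
        if len(k): print(round(y,2),x0,k[:,2].max().round(3),end=' | ')
    print()
E
```

```text
-0.75 0.2 -0.004 | -0.75 0.3 0.004 | -0.75 0.4 0.01 | -0.75 0.5 0.015 | 
-0.7 0.2 0.003 | -0.7 0.3 0.009 | -0.7 0.4 0.021 | -0.7 0.5 0.021 | 
-0.65 0.2 0.007 | -0.65 0.3 0.015 | -0.65 0.4 0.02 | -0.65 0.5 0.023 | 
-0.6 0.2 0.125 | -0.6 0.3 0.124 | -0.6 0.4 0.077 | -0.6 0.5 0.023 | 
-0.55 0.2 0.126 | -0.55 0.3 0.128 | -0.55 0.4 0.103 | -0.55 0.5 0.032 | 
-0.5 0.2 0.127 | -0.5 0.3 0.127 | -0.5 0.4 0.103 | -0.5 0.5 0.034 | 
-0.45 0.2 0.008 | -0.45 0.3 0.015 | -0.45 0.4 0.019 | -0.45 0.5 0.034 | 
-0.4 0.2 0.007 | -0.4 0.3 0.007 | -0.4 0.4 0.026 | -0.4 0.5 0.032 | 
-0.35 0.2 0.003 | -0.35 0.3 0.007 | -0.35 0.4 0.024 | -0.35 0.5 0.019 | 
-0.3 0.2 0.005 | -0.3 0.3 0.009 | -0.3 0.4 0.007 | -0.3 0.5 0.012 | 
-0.25 0.2 0.002 | -0.25 0.3 0.011 | -0.25 0.4 0.03 | -0.25 0.5 0.029 | 
-0.2 0.2 0.003 | -0.2 0.3 0.008 | -0.2 0.4 0.027 | -0.2 0.5 0.03 | 
-0.15 0.2 0.006 | -0.15 0.3 0.007 | -0.15 0.4 0.025 | -0.15 0.5 0.03 |
```

The highest thing on the way (the vise) is 0.13, so z = 0.2 clears it.

play_rows:
  steps:
    - {"claw":8.54,"tx":-3,"tz":-2.2,"ay":2}
    - {"claw":8.54,"tx":-6,"tz":-4.4,"ay":4}
    - {"claw":8.54,"tx":-9,"tz":-6.6,"ay":6}
    - {"claw":8.54,"tx":-12,"tz":-8.8,"ay":8}
    - {"claw":8.54,"tx":-15,"tz":-11,"ay":10}
    - {"claw":8.54,"tx":-18,"tz":-13.4,"ay":12}
    - {"claw":8.54,"tx":-21,"tz":-15.6,"ay":14}
    - {"claw":8.54,"tx":-24,"tz":-18,"ay":16}
    - {"claw":8.54,"tx":-27,"tz":-20.1,"ay":18}
    - {"claw":8.54,"tx":-30,"tz":-22.4,"ay":19.5}
    - {"claw":8.54,"tx":-33.7,"tz":-25.1,"ay":19.5}
    - {"claw":8.54,"tx":-33.7,"tz":-25.1,"ay":19.5}

```text
invalid input at $.steps[0]: expected keys claw, tx, ty, tz, ax, ay, az
```

```bash
python3 - <<'E'
from h import *
print(ctrl.get_state()['eef_pos'],ctrl.get_state()['qpos'].round(2))
# rod L mid .5195,.151 ; pusher centre 11+11+10 behind
goto([.486,.151,.10],-np.pi/2-.03)
E
```

```text
[ 0.20570701 -0.64217718  0.20043921] [-1.41  0.29  1.58 -0.    1.28 -0.15]
shift [-50.88  10.21 -66.97] turn [ 0.13 19.47  0.  ]
```

play_rows:
  steps:
    - {"claw":8.54,"tx":-3,"ty":0,"tz":-2.2,"ax":0,"ay":2,"az":0}
    - {"claw":8.54,"tx":-6.4,"ty":0,"tz":-4.8,"ax":0,"ay":4,"az":0}
    - {"claw":8.54,"tx":-9.8,"ty":0,"tz":-7.3,"ax":0,"ay":6,"az":0}
    - {"claw":8.54,"tx":-13.2,"ty":0,"tz":-9.8,"ax":0,"ay":8,"az":0}
    - {"claw":8.54,"tx":-16.6,"ty":0,"tz":-12.4,"ax":0,"ay":10,"az":0}
    - {"claw":8.54,"tx":-20,"ty":0,"tz":-14.9,"ax":0,"ay":12,"az":0}
    - {"claw":8.54,"tx":-23.4,"ty":0,"tz":-17.4,"ax":0,"ay":14,"az":0}
    - {"claw":8.54,"tx":-26.8,"ty":0,"tz":-20,"ax":0,"ay":16,"az":0}
    - {"claw":8.54,"tx":-30.2,"ty":0,"tz":-22.5,"ax":0,"ay":18,"az":0}
    - {"claw":8.54,"tx":-33.7,"ty":0,"tz":-25.1,"ax":0,"ay":19.5,"az":0}
    - {"claw":8.54,"tx":-33.7,"ty":0,"tz":-25.1,"ax":0,"ay":19.5,"az":0}

```text
time: 1.02
eef_pos: [0.4525, -0.296, 0.2013]
tcp_rot: [0.009, 0.708, -0.706, -0.009]
contact_force: [-0.0, 0.7, 1.3]
opening: 0.998
```

```bash
python3 - <<'E'
from h import *
print(ctrl.get_state()['eef_pos'],ctrl.get_state()['qpos'].round(2))
goto([.486,.151,.10],-np.pi/2-.03)
E
```

```text
[ 0.45246938 -0.29604205  0.20128118] [-0.77 -0.01  1.91  0.    1.25  0.83]
shift [ -2.17  10.25 -44.75] turn [ 0.15  0.22 -0.03]
```

play_rows:
  steps:
    - {"claw":8.54,"tx":-0.2,"ty":0.5,"tz":-4,"ax":0,"ay":0,"az":0}
    - {"claw":8.54,"tx":-0.4,"ty":1.5,"tz":-8,"ax":0,"ay":0,"az":0}
    - {"claw":8.54,"tx":-0.6,"ty":2.5,"tz":-12,"ax":0,"ay":0,"az":0}
    - {"claw":8.54,"tx":-0.8,"ty":3.5,"tz":-16,"ax":0,"ay":0,"az":0}
    - {"claw":8.54,"tx":-1,"ty":4.5,"tz":-20,"ax":0,"ay":0,"az":0}
    - {"claw":8.54,"tx":-1.2,"ty":5.5,"tz":-24,"ax":0,"ay":0,"az":0}
    - {"claw":8.54,"tx":-1.4,"ty":6.5,"tz":-28,"ax":0,"ay":0,"az":0}
    - {"claw":8.54,"tx":-1.6,"ty":7.5,"tz":-32,"ax":0,"ay":0,"az":0}
    - {"claw":8.54,"tx":-1.8,"ty":8.5,"tz":-36,"ax":0,"ay":0,"az":0}
    - {"claw":8.54,"tx":-2,"ty":9.5,"tz":-40,"ax":0,"ay":0,"az":0}
    - {"claw":8.54,"tx":-2.2,"ty":10,"tz":-44.5,"ax":0,"ay":0,"az":0}
    - {"claw":8.54,"tx":-2.2,"ty":10,"tz":-44.7,"ax":0,"ay":0,"az":0}

```text
time: 2.02
eef_pos: [0.4844, 0.1497, 0.1001]
tcp_rot: [0.008, 0.708, -0.707, -0.01]
contact_force: [-0.6, 0.5, 0.9]
opening: 0.998
```

```bash
python3 - <<'E'
from h import *
s=ctrl.get_state();print(s['eef_pos'],s['qpos'].round(2))
im,d=cap('wrist','w1'); 
goto([.486,.151,.012],-np.pi/2-.03)
E
```

```text
[0.48440155 0.14966379 0.1000855 ] [0.1  0.03 2.07 0.   1.05 1.69]
shift [-0.13  8.85 -0.28] turn [0.02 0.27 0.13]
```

View pics/w1.png

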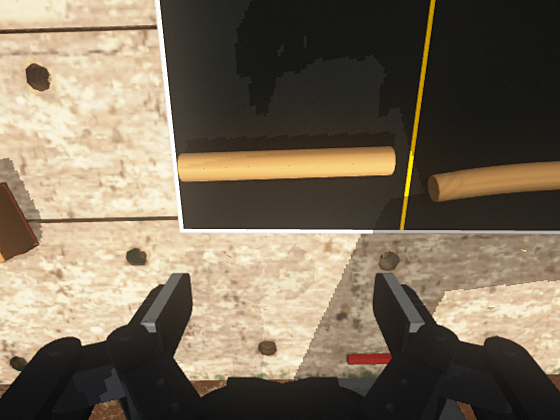

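```bash
cat >> h.py <<'E'
def ww(u,v,d,z=None,s=None):
    s=s or ctrl.get_state(); m=cams.camera_model('wrist'); K=np.array(m['intrinsics']); T=np.array(m['tool_from_camera'])
    r=R.from_quat(s['tcp_rot']); f=lambda q: r.apply(T[:3,:3]@q+T[:3,3])+s['eef_pos']
    k=np.linalg.inv(K)@np.array([u,v,1.])
    if z is None: return f(k*d[int(v),int(u)])
    o=f(k*0);q=f(k)-o; return o+q*(z-o[2])/q[2]
E
python3 - <<'E'
from h import *
d=np.load('pics/w1.npy')
for n,u,v in [('rodL',187,163),('rodm',287,160),('rodR',388,157),('frontL',190,225),('frontR',395,225),('line',430,20),('fingerL tip',180,275),('fingerR tip',385,275)]: print(n,ww(u,v,d).round(4))
print(ww(183,231,d,.02),ww(401,231,d,.02),ww(434,0,d,.02))
E
```

```text
rodL [0.5254 0.2176 0.0415]
rodm [0.5257 0.1445 0.041 ]
rodR [0.5262 0.0712 0.0415]
frontL [0.4689 0.2275 0.0217]
frontR [0.4645 0.0538 0.0211]
line [0.6169 0.0435 0.0212]
fingerL tip [0.4957 0.1936 0.1495]
fingerR tip [0.4934 0.1032 0.1492]
[0.46283712 0.23477836 0.02      ] [0.45837559 0.04771432 0.02      ] [0.62908887 0.04183525 0.02      ]
```

play_rows:
  steps:
    - {"claw":8.54,"tx":0,"ty":2.5,"tz":0.1,"ax":0,"ay":0,"az":0}
    - {"claw":8.54,"tx":0,"ty":5,"tz":0.3,"ax":0,"ay":0,"az":0}
    - {"claw":8.54,"tx":0,"ty":7,"tz":0.3,"ax":0,"ay":0,"az":0}
    - {"claw":8.54,"tx":0,"ty":7.6,"tz":0.3,"ax":0,"ay":0,"az":0}
    - {"claw":8.54,"tx":0,"ty":8,"tz":0.3,"ax":0,"ay":0,"az":0}
    - {"claw":8.54,"tx":0,"ty":8.2,"tz":0.3,"ax":0,"ay":0,"az":0}
    - {"claw":8.54,"tx":0,"ty":8.4,"tz":0.3,"ax":0,"ay":0,"az":0}
    - {"claw":8.54,"tx":0,"ty":8.5,"tz":0.3,"ax":0,"ay":0,"az":0}
    - {"claw":8.54,"tx":0,"ty":8.5,"tz":0.3,"ax":0,"ay":0,"az":0}

```text
time: 2.82
eef_pos: [0.4866, 0.142, 0.0176]
tcp_rot: [0.011, 0.707, -0.707, -0.01]
contact_force: [-1.0, 0.8, -0.2]
opening: 0.999
```

```bash
python3 - <<'E'
from h import *
s=ctrl.get_state();print(s['eef_pos'],s['contact_force'])
im,d=cap('wrist','w2'); 
E
```

```text
[0.48661106 0.14200893 0.01764698] [-0.97286419  0.81457874 -0.23393548]
```

View pics/w2.png

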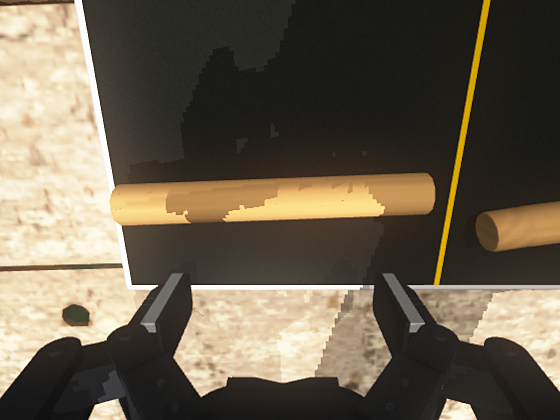

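play_rows:
  steps:
    - {"claw":8.54,"tx":0,"ty":0.3,"tz":0,"ax":0,"ay":0,"az":0}
    - {"claw":8.54,"tx":-0.3,"ty":0.55,"tz":0,"ax":0,"ay":0,"az":0}
    - {"claw":8.54,"tx":-0.7,"ty":0.55,"tz":0,"ax":0,"ay":0,"az":0}
    - {"claw":8.54,"tx":-1.1,"ty":0.55,"tz":0,"ax":0,"ay":0,"az":0}
    - {"claw":8.54,"tx":-1.5,"ty":0.55,"tz":0,"ax":0,"ay":0,"az":0}
    - {"claw":8.54,"tx":-1.9,"ty":0.55,"tz":0,"ax":0,"ay":0,"az":0}
    - {"claw":8.54,"tx":-2.3,"ty":0.55,"tz":0,"ax":0,"ay":0,"az":0}
    - {"claw":8.54,"tx":-2.7,"ty":0.55,"tz":0,"ax":0,"ay":0,"az":0}

```text
time: 3.53
eef_pos: [0.5134, 0.1412, 0.0113]
tcp_rot: [0.011, 0.707, -0.707, -0.011]
contact_force: [-0.2, 0.5, 0.4]
opening: 0.998
```

```bash
python3 - <<'E'
from h import *
s=ctrl.get_state();print(s['eef_pos'],s['contact_force'])
im,d=cap('wrist','w3'); 
E
```

```text
[0.51335763 0.14122355 0.01126771] [-0.19774663  0.50209925  0.38151646]
```

View pics/w3.png

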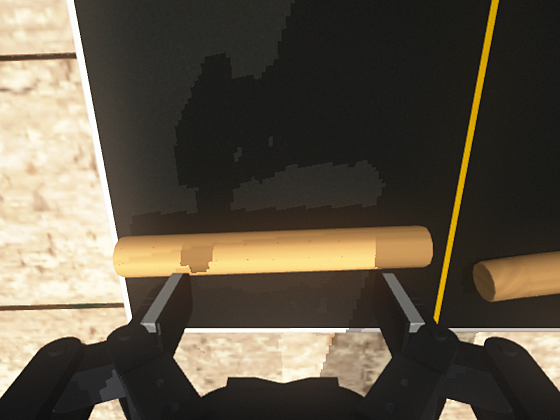

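play_rows:
  steps:
    - {"claw":8.54,"tx":-0.4,"ty":0,"tz":0,"ax":0,"ay":0,"az":0}
    - {"claw":8.54,"tx":-0.8,"ty":0,"tz":0,"ax":0,"ay":0,"az":0}
    - {"claw":8.54,"tx":-1.2,"ty":0,"tz":0,"ax":0,"ay":0,"az":0}
    - {"claw":8.54,"tx":-1.6,"ty":0,"tz":0,"ax":0,"ay":0,"az":0}
    - {"claw":8.54,"tx":-2.0,"ty":0,"tz":0,"ax":0,"ay":0,"az":0}
    - {"claw":8.54,"tx":-2.4,"ty":0,"tz":0,"ax":0,"ay":0,"az":0}
    - {"claw":8.54,"tx":-2.8,"ty":0,"tz":0,"ax":0,"ay":0,"az":0}
    - {"claw":8.54,"tx":-3.2,"ty":0,"tz":0,"ax":0,"ay":0,"az":0}
    - {"claw":8.54,"tx":-3.6,"ty":0,"tz":0,"ax":0,"ay":0,"az":0}
    - {"claw":8.54,"tx":-4.0,"ty":0,"tz":0,"ax":0,"ay":0,"az":0}

```text
time: 4.42
eef_pos: [0.5532, 0.14, 0.0112]
tcp_rot: [0.011, 0.707, -0.707, -0.011]
contact_force: [-0.2, 0.0, -0.0]
opening: 1.001
```

```bash
python3 - <<'E'
from h import *
s=ctrl.get_state();print(s['eef_pos'],s['contact_force'])
im,d=cap('wrist','w4'); 
E
```

```text
[0.5531559  0.14003456 0.01121565] [-0.22764176  0.02390141 -0.00143917]
```

View pics/w4.png

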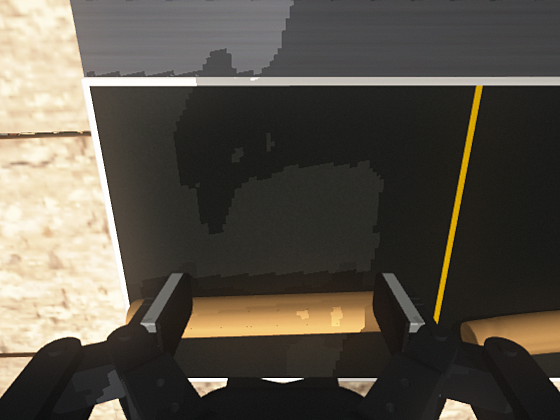

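```bash
python3 - <<'E'
from h import *
d=np.load('pics/w4.npy')
for u,v in [(285,300),(285,310),(285,330),(285,280),(180,273),(385,273),(155,330),(285,370)]: print(u,v,ww(u,v,d).round(4))
m=cams.camera_model('wrist');T=np.array(m['tool_from_camera']);K=np.array(m['intrinsics'])
for p in [(0,0,0),(0,-.013,.0425),(0,-.013,-.0425),(.011,-.013,.0425),(-.011,-.013,.0425),(-.011,-.013,-.0425),(-.011,-.035,-.0425)]:
    q=np.linalg.inv(T)@np.r_[p,1]; q=K@q[:3]; print(p,(q[:2]/q[2]).round())
cap('scene','s1');cap('top','t1')
E
```

```text
285 300 [0.532  0.1397 0.0335]
285 310 [0.5292 0.1398 0.0386]
285 330 [0.5186 0.1401 0.0416]
285 280 [0.5366 0.1395 0.0202]
180 273 [0.5648 0.186  0.0584]
385 273 [0.5626 0.0947 0.0593]
155 330 [0.5624 0.1844 0.0931]
285 370 [0.4694 0.1413 0.0205]
(0, 0, 0) [283. 247.]
(0, -0.013, 0.0425) [360. 257.]
(0, -0.013, -0.0425) [207. 257.]
(0.011, -0.013, 0.0425) [358. 274.]
(-0.011, -0.013, 0.0425) [361. 239.]
(-0.011, -0.013, -0.0425) [206. 239.]
(-0.011, -0.035, -0.0425) [195. 257.]
```

```bash
python3 - <<'E'
import cv2
a=cv2.imread('pics/s1.png')[150:290,190:370];b=cv2.imread('pics/t1.png')[150:270,210:390]
cv2.imwrite('pics/c1.png',cv2.vconcat([cv2.resize(a,(540,420),interpolation=2),cv2.resize(b,(540,360),interpolation=2)])[:600] if 0 else cv2.resize(a,(720,560),interpolation=2))
E
```

```text
(no output)
```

View pics/c1.png

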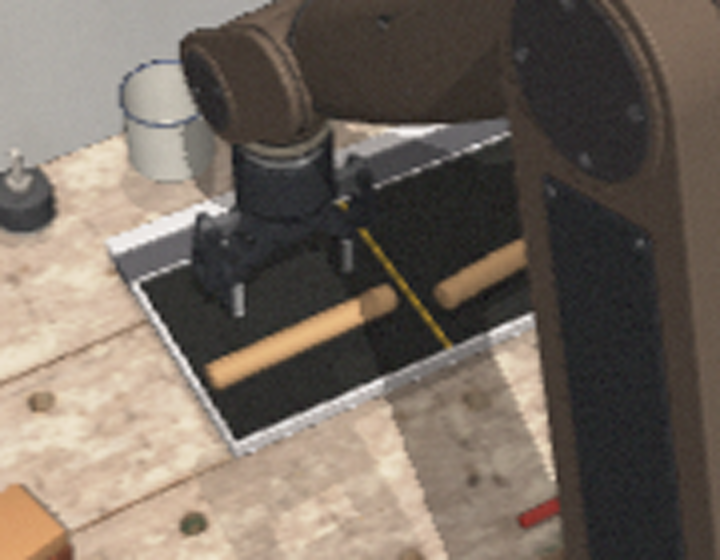

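The fingers passed over the rod without touching it. The open tips stand about 45 mm behind the stated TCP. I'll raise the tool and go back. Then I'll look at the fingers shut to calibrate the tip height.

play_rows:
  steps:
    - {"claw":8.54,"tx":0,"ty":-3,"tz":0,"ax":0,"ay":0,"az":0}
    - {"claw":8.54,"tx":2,"ty":-4,"tz":0,"ax":0,"ay":0,"az":0}
    - {"claw":8.54,"tx":5,"ty":-4,"tz":0,"ax":0,"ay":0,"az":0}
    - {"claw":4,"tx":7,"ty":-4,"tz":0,"ax":0,"ay":0,"az":0}
    - {"claw":4,"tx":7.2,"ty":-4,"tz":0,"ax":0,"ay":0,"az":0}
    - {"claw":4,"tx":7.2,"ty":-4,"tz":0,"ax":0,"ay":0,"az":0}
    - {"claw":4,"tx":7.2,"ty":-4,"tz":0,"ax":0,"ay":0,"az":0}
    - {"claw":4,"tx":7.2,"ty":-4,"tz":0,"ax":0,"ay":0,"az":0}
    - {"claw":4,"tx":7.2,"ty":-4,"tz":0,"ax":0,"ay":0,"az":0}

```text
time: 5.32
eef_pos: [0.482, 0.1421, 0.0515]
tcp_rot: [0.011, 0.707, -0.707, -0.011]
contact_force: [1.0, -0.4, 0.1]
opening: 0.467
```

```bash
python3 - <<'E'
from h import *
s=ctrl.get_state();print(s['eef_pos'],s['contact_force'],s['opening'])
cap('wrist','w5')
E
```

```text
[0.48201582 0.14211103 0.05147264] [ 1.02422017 -0.40774527  0.13260049] 0.467366228361136
```

View pics/w5.png

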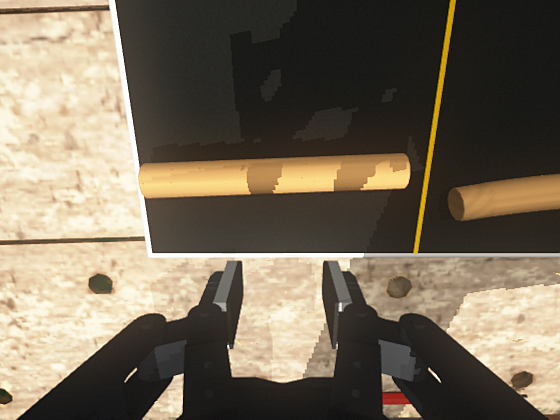

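```bash
python3 - <<'E'
from h import *
s=ctrl.get_state();d=np.load('pics/w5.npy');c=cv2.imread('pics/w5.png')[240:370,190:380];cv2.imwrite('pics/c5.png',cv2.resize(c,None,fx=4,fy=4,interpolation=2))
r=R.from_quat(s['tcp_rot'])
for u in (228,232,236,330):
  for v in range(258,345,10):
    print(u,v,(r.inv().apply(ww(u,v,d)-s['eef_pos'])*1000).round(1),end=';')
  print()
E
```

```text
228 258 [ 35.   52.4 -43.3];228 268 [ -9.4 -42.4 -25.6];228 278 [-10.1 -52.3 -23.9];228 288 [-10.2 -60.2 -22.7];228 298 [ -9.8 -66.5 -21.7];228 308 [ -7.1 -69.1 -21.4];228 318 [ -2.7 -69.3 -21.6];228 328 [  2.2 -69.2 -21.9];228 338 [  7.3 -68.8 -22.2];
232 258 [ 35.2  52.6 -40.2];232 268 [ -9.2 -42.1 -23.8];232 278 [ -9.4 -51.1 -22.4];232 288 [ -9.6 -59.2 -21.2];232 298 [ -9.  -65.4 -20.3];232 308 [ -4.4 -65.4 -20.6];232 318 [  0.  -65.8 -20.7];232 328 [  3.2 -68.  -20.5];232 338 [  6.5 -69.7 -20.4];
236 258 [ 34.5  51.3 -36.9];236 268 [ -9.3 -42.3 -21.9];236 278 [ -9.3 -51.  -20.7];236 288 [ -6.2 -54.  -20.4];236 298 [ -1.8 -54.9 -20.5];236 308 [  1.9 -56.7 -20.4];236 318 [  6.  -58.1 -20.4];236 328 [  9.3 -60.5 -20.3];236 338 [110.5  50.4 -40.3];
330 258 [34.5 51.5 36.7];330 268 [ -9.8 -43.   21.3];330 278 [-10.5 -52.8  19.9];330 288 [ -7.7 -56.2  19.5];330 298 [ -3.7 -57.5  19.5];330 308 [  0.4 -58.7  19.6];330 318 [  4.8 -59.5  19.7];330 328 [  7.8 -62.2  19.5];330 338 [110.8  50.8  40.4];
```

View pics/c5.png

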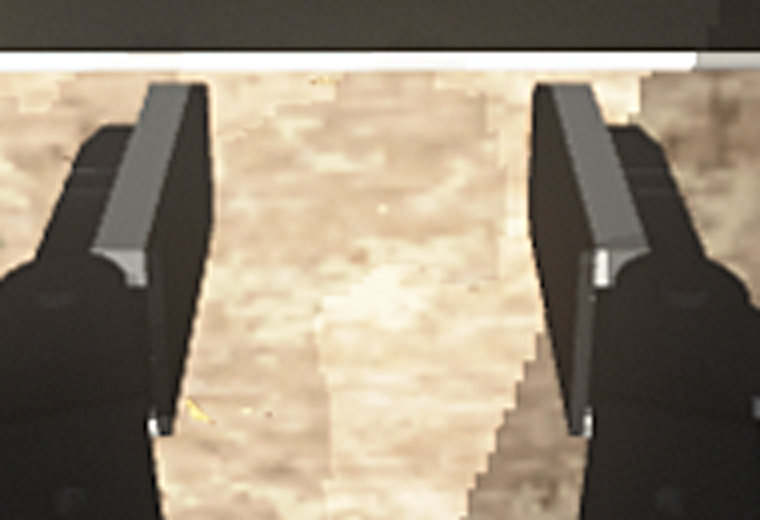

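```bash
python3 - <<'E'
from h import *
d=np.load('pics/w5.npy');d4=np.load('pics/w4.npy')
for u,v in [(150,178),(275,172),(400,168),(275,165),(275,180)]: print(ww(u,v,d).round(4))
print(ww(275,172,d,.035))
E
```

```text
[0.5235 0.219  0.0413]
[0.5248 0.1457 0.041 ]
[0.525  0.0731 0.0408]
[0.5283 0.1456 0.0378]
[0.5207 0.1458 0.0437]
[0.52351588 0.14586929 0.035     ]
```

play_rows:
  steps:
    - {"claw":8.54,"tx":0,"ty":1.5,"tz":-0.4,"ax":0,"ay":0,"az":0}
    - {"claw":8.54,"tx":0,"ty":3,"tz":-0.4,"ax":0,"ay":0,"az":0}
    - {"claw":8.54,"tx":0,"ty":4.5,"tz":-0.4,"ax":0,"ay":0,"az":0}
    - {"claw":8.54,"tx":0,"ty":5.5,"tz":-0.4,"ax":0,"ay":0,"az":0}
    - {"claw":8.54,"tx":0,"ty":6.2,"tz":-0.4,"ax":0,"ay":0,"az":0}
    - {"claw":8.54,"tx":0,"ty":6.7,"tz":-0.4,"ax":0,"ay":0,"az":0}
    - {"claw":8.54,"tx":0,"ty":6.9,"tz":-0.4,"ax":0,"ay":0,"az":0}
    - {"claw":8.54,"tx":0,"ty":6.9,"tz":-0.4,"ax":0,"ay":0,"az":0}

```text
time: 6.03
eef_pos: [0.481, 0.1462, -0.0179]
tcp_rot: [-0.011, -0.707, 0.707, 0.011]
contact_force: [0.9, 0.6, -0.6]
opening: 0.996
```

```bash
python3 - <<'E'
from h import *
s=ctrl.get_state();print(s['eef_pos'],s['contact_force'],s['opening'])
im,d=cap('wrist','w6')
for u,v in[(180,280),(180,276),(180,273),(385,276)]: print(ww(u,v,d).round(4))
E
```

```text
[ 0.48101291  0.14619731 -0.01793307] [ 0.88071088  0.62523002 -0.55704774] 0.9958845238787362
[0.4924 0.1902 0.036 ]
[0.4922 0.1914 0.0322]
[0.4926 0.1919 0.0303]
[0.4898 0.1017 0.0326]
```

View pics/w6.png

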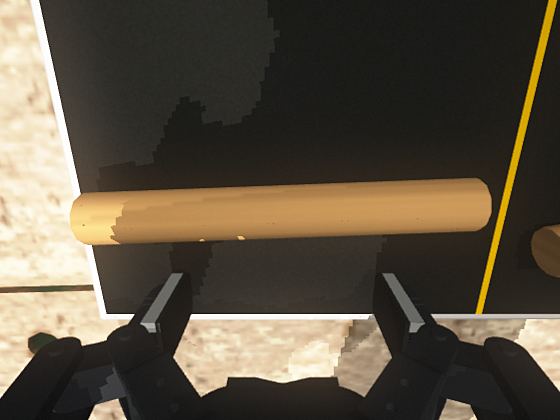

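play_rows:
  steps:
    - {"claw":8.54,"tx":-0.2,"ty":0.3,"tz":0,"ax":0,"ay":0,"az":0}
    - {"claw":8.54,"tx":-0.5,"ty":0.4,"tz":0,"ax":0,"ay":0,"az":0}
    - {"claw":8.54,"tx":-0.9,"ty":0.4,"tz":0,"ax":0,"ay":0,"az":0}
    - {"claw":8.54,"tx":-1.3,"ty":0.4,"tz":0,"ax":0,"ay":0,"az":0}
    - {"claw":8.54,"tx":-1.7,"ty":0.4,"tz":0,"ax":0,"ay":0,"az":0}
    - {"claw":8.54,"tx":-2.1,"ty":0.4,"tz":0,"ax":0,"ay":0,"az":0}
    - {"claw":8.54,"tx":-2.5,"ty":0.4,"tz":0,"ax":0,"ay":0,"az":0}
    - {"claw":8.54,"tx":-2.9,"ty":0.4,"tz":0,"ax":0,"ay":0,"az":0}

```text
time: 6.75
eef_pos: [0.5104, 0.1453, -0.0217]
tcp_rot: [-0.011, -0.707, 0.707, 0.011]
contact_force: [0.8, 0.2, 0.4]
opening: 0.999
```

```bash
python3 - <<'E'
from h import *
s=ctrl.get_state();print(s['eef_pos'],s['contact_force'])
im,d=cap('wrist','w7')
E
```

```text
[ 0.51042267  0.14530876 -0.02173726] [0.77124097 0.22073093 0.40501449]
```

View pics/w7.png

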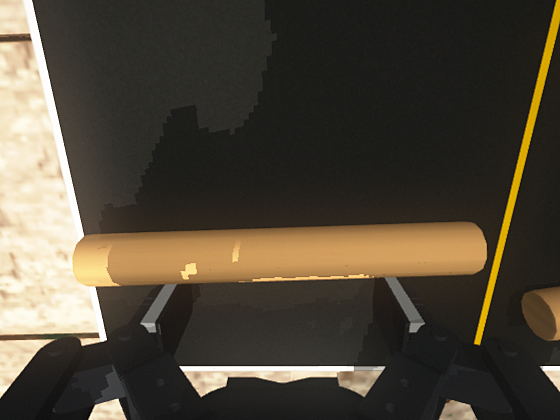

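play_rows:
  steps:
    - {"claw":8.54,"tx":-0.4,"ty":0,"tz":0,"ax":0,"ay":0,"az":0}
    - {"claw":8.54,"tx":-0.8,"ty":0,"tz":0,"ax":0,"ay":0,"az":0}
    - {"claw":8.54,"tx":-1.2,"ty":0,"tz":0,"ax":0,"ay":0,"az":0}
    - {"claw":8.54,"tx":-1.6,"ty":0,"tz":0,"ax":0,"ay":0,"az":0}
    - {"claw":8.54,"tx":-2.0,"ty":0,"tz":0,"ax":0,"ay":0,"az":0}
    - {"claw":8.54,"tx":-2.4,"ty":0,"tz":0,"ax":0,"ay":0,"az":0}

```text
time: 7.3
eef_pos: [0.5343, 0.1446, -0.0218]
tcp_rot: [0.011, 0.707, -0.707, -0.011]
contact_force: [0.9, 0.6, 0.5]
opening: 0.997
```

```bash
python3 - <<'E'
from h import *
s=ctrl.get_state();print(s['eef_pos'],s['contact_force'])
im,d=cap('wrist','w8')
E
```

```text
[ 0.53431588  0.14461086 -0.02178145] [0.89599904 0.62350602 0.47434416]
```

View pics/w8.png

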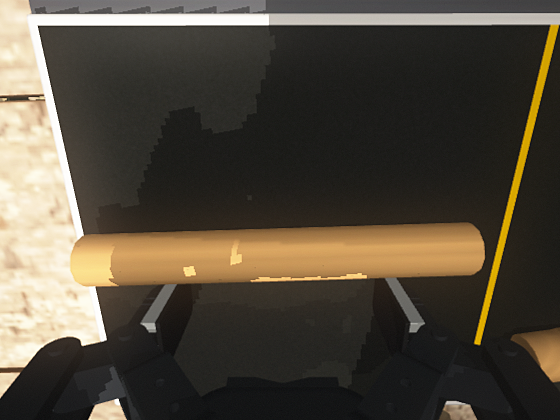

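play_rows:
  steps:
    - {"claw":8.54,"tx":-0.4,"ty":0,"tz":0,"ax":0,"ay":0,"az":0}
    - {"claw":8.54,"tx":-0.8,"ty":0,"tz":0,"ax":0,"ay":0,"az":0}
    - {"claw":8.54,"tx":-1.2,"ty":0,"tz":0,"ax":0,"ay":0,"az":0}
    - {"claw":8.54,"tx":-1.6,"ty":0,"tz":0,"ax":0,"ay":0,"az":0}
    - {"claw":8.54,"tx":-2.0,"ty":0,"tz":0,"ax":0,"ay":0,"az":0}
    - {"claw":8.54,"tx":-2.4,"ty":0,"tz":0,"ax":0,"ay":0,"az":0}
    - {"claw":8.54,"tx":-2.8,"ty":0,"tz":0,"ax":0,"ay":0,"az":0}
    - {"claw":8.54,"tx":-3.2,"ty":0,"tz":0,"ax":0,"ay":0,"az":0}
    - {"claw":8.54,"tx":-3.6,"ty":0,"tz":0,"ax":0,"ay":0,"az":0}
    - {"claw":8.54,"tx":-4.0,"ty":0,"tz":0,"ax":0,"ay":0,"az":0}
    - {"claw":8.54,"tx":-4.4,"ty":0,"tz":0,"ax":0,"ay":0,"az":0}
    - {"claw":8.54,"tx":-4.8,"ty":0,"tz":0,"ax":0,"ay":0,"az":0}

```text
time: 8.35
eef_pos: [0.5823, 0.1431, -0.0218]
tcp_rot: [-0.011, -0.707, 0.707, 0.011]
contact_force: [0.1, 0.1, 0.7]
opening: 1.001
```

```bash
python3 - <<'E'
from h import *
s=ctrl.get_state();print(s['eef_pos'],s['contact_force'])
im,d=cap('wrist','w9')
E
```

```text
[ 0.58225918  0.14309109 -0.0218031 ] [0.05804299 0.11275946 0.67241478]
```

View pics/w9.png

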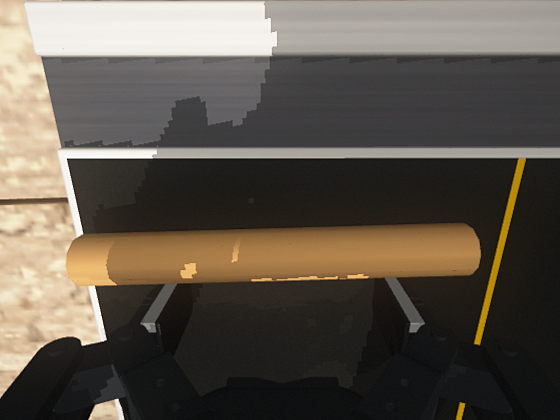

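play_rows:
  steps:
    - {"claw":8.54,"tx":-0.4,"ty":0,"tz":0,"ax":0,"ay":0,"az":0}
    - {"claw":8.54,"tx":-0.9,"ty":0,"tz":0,"ax":0,"ay":0,"az":0}
    - {"claw":8.54,"tx":-1.4,"ty":0,"tz":0,"ax":0,"ay":0,"az":0}
    - {"claw":8.54,"tx":-1.9,"ty":0,"tz":0,"ax":0,"ay":0,"az":0}
    - {"claw":8.54,"tx":-2.4,"ty":0,"tz":0,"ax":0,"ay":0,"az":0}
    - {"claw":8.54,"tx":-2.9,"ty":0,"tz":0,"ax":0,"ay":0,"az":0}
    - {"claw":8.54,"tx":-3.4,"ty":0,"tz":0,"ax":0,"ay":0,"az":0}
    - {"claw":8.54,"tx":-3.8,"ty":0,"tz":0,"ax":0,"ay":0,"az":0}
    - {"claw":8.54,"tx":-4.2,"ty":0,"tz":0,"ax":0,"ay":0,"az":0}
    - {"claw":8.54,"tx":-4.6,"ty":0,"tz":0,"ax":0,"ay":0,"az":0}
    - {"claw":8.54,"tx":-4.9,"ty":0,"tz":0,"ax":0,"ay":0,"az":0}
    - {"claw":8.54,"tx":-5.1,"ty":0,"tz":0,"ax":0,"ay":0,"az":0}

```text
time: 9.4
eef_pos: [0.6333, 0.1415, -0.0218]
tcp_rot: [0.011, 0.707, -0.707, -0.011]
contact_force: [0.1, 1.2, 0.2]
opening: 1.001
```

```bash
python3 - <<'E'
from h import *
s=ctrl.get_state();print(s['eef_pos'],s['contact_force'])
im,d=cap('wrist','w10')
E
```

```text
[ 0.63327138  0.14153832 -0.02176737] [0.09508392 1.18655148 0.2467686 ]
```

View pics/w10.png

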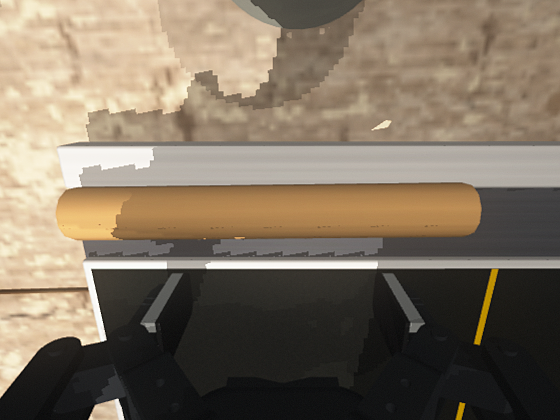

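The rod rolled evenly and now lies in the gutter band (v 185-240 in the picture).

```bash
python3 - <<'E'
from h import *
d=np.load('pics/w10.npy')
for u,v in [(80,205),(270,200),(270,210),(460,200),(270,258)]: print(ww(u,v,d).round(4))
s=ctrl.get_state()
goto([.465,-.041,.06],-np.pi/2-.03)
E
```

```text
[0.6809 0.2171 0.0366]
[0.6808 0.1453 0.0368]
[0.6778 0.1453 0.0394]
[0.6786 0.0741 0.0366]
[0.6471 0.1474 0.0184]
shift [16.28 -8.18 18.76] turn [ 0.   -0.04 -0.04]
```

play_rows:
  steps:
    - {"claw":8.54,"tx":1,"ty":-3,"tz":0,"ax":0,"ay":0,"az":0}
    - {"claw":8.54,"tx":3,"ty":-6,"tz":1,"ax":0,"ay":0,"az":0}
    - {"claw":8.54,"tx":5,"ty":-8,"tz":3,"ax":0,"ay":0,"az":0}
    - {"claw":8.54,"tx":7.5,"ty":-8,"tz":6,"ax":0,"ay":0,"az":0}
    - {"claw":8.54,"tx":10,"ty":-8,"tz":9,"ax":0,"ay":0,"az":0}
    - {"claw":8.54,"tx":12,"ty":-8,"tz":12,"ax":0,"ay":0,"az":0}
    - {"claw":8.54,"tx":14,"ty":-8,"tz":15,"ax":0,"ay":0,"az":0}
    - {"claw":8.54,"tx":16,"ty":-8,"tz":18,"ax":0,"ay":0,"az":0}
    - {"claw":8.54,"tx":16.2,"ty":-8,"tz":18.9,"ax":0,"ay":0,"az":0}
    - {"claw":8.54,"tx":16.2,"ty":-8,"tz":18.9,"ax":0,"ay":0,"az":0}

```text
time: 10.28
eef_pos: [0.4644, -0.044, 0.0584]
tcp_rot: [-0.012, -0.707, 0.707, 0.012]
contact_force: [-0.3, -0.4, -0.3]
opening: 1.002
```

```bash
python3 - <<'E'
from h import *
s=ctrl.get_state();print(s['eef_pos'],s['contact_force'],s['qpos'].round(2))
im,d=cap('wrist','w11')
E
```

```text
[ 0.4644025  -0.04398571  0.05840055] [-0.26078354 -0.43584635 -0.27293498] [-0.31 -0.    2.19 -0.    0.96  1.29]
```

View pics/w11.png

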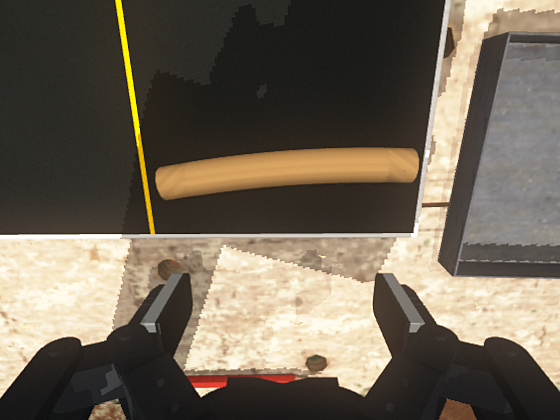

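```bash
python3 - <<'E'
from h import *
d=np.load('pics/w11.npy')
for u,v in [(165,178),(180,178),(287,161),(410,160),(287,168),(287,183),(165,198),(400,183),(287,229)]: print(u,v,ww(u,v,d).round(4))
E
```

```text
165 178 [0.5052 0.0279 0.0409]
180 178 [0.5049 0.0188 0.0408]
287 161 [ 0.5131 -0.0467  0.0404]
410 160 [ 0.5116 -0.1199  0.0418]
287 168 [ 0.5092 -0.0466  0.042 ]
287 183 [ 0.4989 -0.0464  0.0379]
165 198 [0.4918 0.0309 0.0384]
400 183 [ 0.4923 -0.1227  0.0214]
287 229 [ 0.4608 -0.0456  0.0204]
```

play_rows:
  steps:
    - {"claw":8.54,"tx":0,"ty":2.5,"tz":0,"ax":0,"ay":0,"az":0}
    - {"claw":8.54,"tx":0,"ty":5,"tz":0,"ax":0,"ay":0,"az":0}
    - {"claw":8.54,"tx":0,"ty":6.5,"tz":0,"ax":0,"ay":0,"az":0}
    - {"claw":8.54,"tx":0,"ty":7.3,"tz":0,"ax":0,"ay":0,"az":0}
    - {"claw":8.54,"tx":0,"ty":7.7,"tz":0,"ax":0,"ay":0,"az":0}
    - {"claw":8.54,"tx":0,"ty":7.9,"tz":0,"ax":0,"ay":0,"az":0}
    - {"claw":8.54,"tx":0,"ty":7.9,"tz":0,"ax":0,"ay":0,"az":0}

```text
time: 10.92
eef_pos: [0.466, -0.0421, -0.0204]
tcp_rot: [-0.011, -0.707, 0.707, 0.01]
contact_force: [-0.1, 0.0, -0.4]
opening: 1.003
```

```bash
python3 - <<'E'
from h import *
s=ctrl.get_state();print(s['eef_pos'],s['contact_force'])
im,d=cap('wrist','w12')
E
```

```text
[ 0.46595537 -0.04205934 -0.02043269] [-0.07993755  0.00840658 -0.40089961]
```

View pics/w12.png

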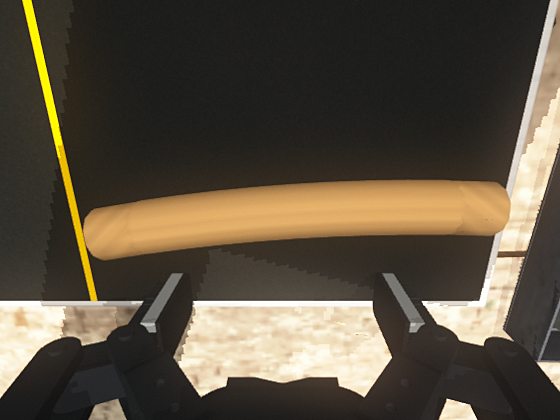

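play_rows:
  steps:
    - {"claw":8.54,"tx":-0.4,"ty":0.1,"tz":0.2,"ax":0,"ay":0,"az":0}
    - {"claw":8.54,"tx":-0.8,"ty":0.1,"tz":0.4,"ax":0,"ay":0,"az":0}
    - {"claw":8.54,"tx":-1.2,"ty":0.1,"tz":0.4,"ax":0,"ay":0,"az":0}
    - {"claw":8.54,"tx":-1.6,"ty":0.1,"tz":0.4,"ax":0,"ay":0,"az":0}
    - {"claw":8.54,"tx":-2,"ty":0.1,"tz":0.4,"ax":0,"ay":0,"az":0}
    - {"claw":8.54,"tx":-2.5,"ty":0.1,"tz":0.4,"ax":0,"ay":0,"az":0}
    - {"claw":8.54,"tx":-3,"ty":0.1,"tz":0.4,"ax":0,"ay":0,"az":0}
    - {"claw":8.54,"tx":-3.5,"ty":0.1,"tz":0.4,"ax":0,"ay":0,"az":0}

```text
time: 11.63
eef_pos: [0.5006, -0.0475, -0.0218]
tcp_rot: [-0.011, -0.707, 0.707, 0.011]
contact_force: [0.6, -0.0, 0.5]
opening: 1.0
```

```bash
python3 - <<'E'
from h import *
s=ctrl.get_state();print(s['eef_pos'],s['contact_force'])
im,d=cap('wrist','w13')
E
```

```text
[ 0.50059547 -0.04749113 -0.02178374] [ 0.57905546 -0.02083371  0.52000121]
```

View pics/w13.png

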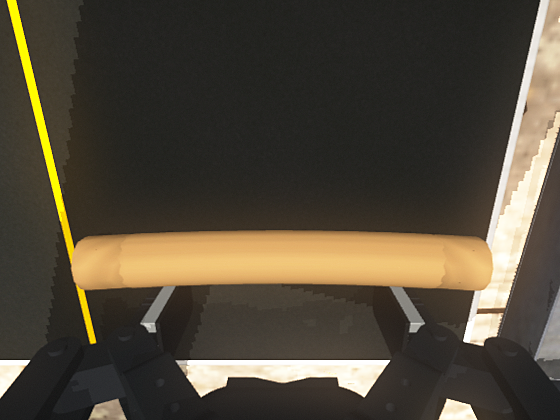

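play_rows:
  steps:
    - {"claw":8.54,"tx":-0.5,"ty":0,"tz":0,"ax":0,"ay":0,"az":0}
    - {"claw":8.54,"tx":-1,"ty":0,"tz":0,"ax":0,"ay":0,"az":0}
    - {"claw":8.54,"tx":-1.5,"ty":0,"tz":0,"ax":0,"ay":0,"az":0}
    - {"claw":8.54,"tx":-2,"ty":0,"tz":0,"ax":0,"ay":0,"az":0}

```text
time: 12.02
eef_pos: [0.5206, -0.0481, -0.0218]
tcp_rot: [-0.011, -0.707, 0.707, 0.011]
contact_force: [0.8, -0.2, -0.1]
opening: 1.003
```

```bash
python3 - <<'E'
from h import *
s=ctrl.get_state();print(s['eef_pos'],s['contact_force'])
im,d=cap('wrist','w14')
for u in (90,285,480):
  print(u,max((ww(u,v,d)[2].round(4),v) for v in range(225,290,4)))
E
```

```text
[ 0.52058362 -0.04810205 -0.02176374] [ 0.77731317 -0.17802455 -0.11881854]
90 (np.float64(0.0432), 257)
285 (np.float64(0.0434), 265)
480 (np.float64(0.0433), 257)
```

View pics/w14.png

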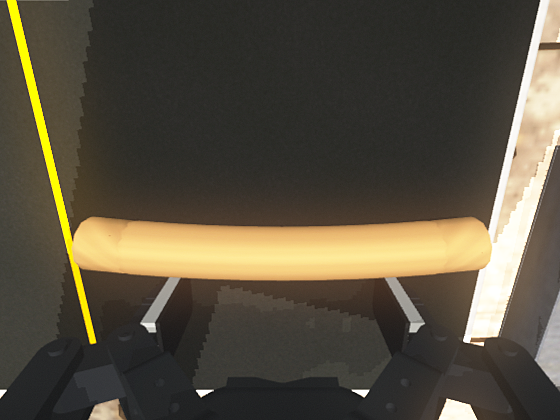

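```bash
python3 - <<'E'
from h import *
s=ctrl.get_state()
O=np.array([.576,.046]);c,sn=np.cos(-.03),np.sin(-.03)
for n,dx in(('w13',.5006),('w14',.5206)):
  d=np.load(f'pics/{n}.npy'); s['eef_pos']=np.array([dx,-.048,-.0218])
  for u in (100,285,470):
    P=[ww(u,v,d,s=s) for v in range(215,290)]
    P=np.array([p for p in P if p[2]>.028]); q=P[:,:2]-O
    xp=q[:,0]*c+q[:,1]*sn
    i=P[:,2].argmax(); print(n,u,'top z',P[i,2].round(4),'x at top',P[i,0].round(4),xp[i].round(4),'range',xp.min().round(4),xp.max().round(4))
E
```

```text
w13 100 top z 0.0463 x at top 0.5213 -0.0539 range -0.0595 -0.0414
w13 285 top z 0.043 x at top 0.5246 -0.0485 range -0.0601 -0.0402
w13 470 top z 0.0467 x at top 0.5183 -0.0527 range -0.059 -0.0414
w14 100 top z 0.0439 x at top 0.5521 -0.0231 range -0.0336 -0.0143
w14 285 top z 0.044 x at top 0.5451 -0.028 range -0.0372 -0.0184
w14 470 top z 0.0429 x at top 0.5446 -0.0264 range -0.0336 -0.0146
```

w13 and w14 show the wobble. The ends lifted about 3.5 mm, then the bow flipped from facing away to facing the robot. I'll carry on to the gutter.

play_rows:
  steps:
    - {"claw":8.54,"tx":-0.6,"ty":0,"tz":0,"ax":0,"ay":0,"az":0}
    - {"claw":8.54,"tx":-1.2,"ty":0,"tz":0,"ax":0,"ay":0,"az":0}
    - {"claw":8.54,"tx":-1.8,"ty":0,"tz":0,"ax":0,"ay":0,"az":0}
    - {"claw":8.54,"tx":-2.4,"ty":0,"tz":0,"ax":0,"ay":0,"az":0}
    - {"claw":8.54,"tx":-3.0,"ty":0,"tz":0,"ax":0,"ay":0,"az":0}
    - {"claw":8.54,"tx":-3.6,"ty":0,"tz":0,"ax":0,"ay":0,"az":0}

```text
time: 12.57
eef_pos: [0.5566, -0.0492, -0.0218]
tcp_rot: [-0.011, -0.707, 0.707, 0.011]
contact_force: [-0.3, -0.2, 0.2]
opening: 0.998
```

```bash
python3 - <<'E'
from h import *
s=ctrl.get_state();print(s['eef_pos'],s['contact_force'])
im,d=cap('wrist','w15')
O=np.array([.576,.046]);c,sn=np.cos(-.03),np.sin(-.03)
for u in (100,285,470):
    P=[ww(u,v,d,s=s) for v in range(215,290)]
    P=np.array([p for p in P if p[2]>.028]); q=P[:,:2]-O
    xp=q[:,0]*c+q[:,1]*sn
    i=P[:,2].argmax(); print(u,'top z',P[i,2].round(4),xp[i].round(4),'range',xp.min().round(4),xp.max().round(4))
E
```

```text
[ 0.55661414 -0.04917668 -0.02179257] [-0.30130877 -0.18266491  0.15508332]
100 top z 0.0438 0.0067 range -0.0019 0.018
285 top z 0.0436 0.0015 range -0.0062 0.014
470 top z 0.0432 0.0074 range -0.0014 0.018
```

View pics/w15.png

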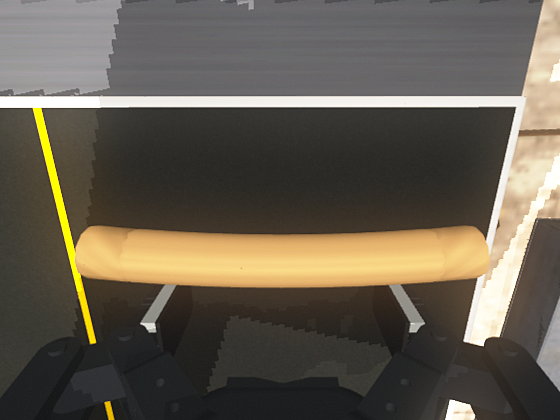

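play_rows:
  steps:
    - {"claw":8.54,"tx":-0.6,"ty":0,"tz":0,"ax":0,"ay":0,"az":0}
    - {"claw":8.54,"tx":-1.4,"ty":0,"tz":0,"ax":0,"ay":0,"az":0}
    - {"claw":8.54,"tx":-2.2,"ty":0,"tz":0,"ax":0,"ay":0,"az":0}
    - {"claw":8.54,"tx":-3.0,"ty":0,"tz":0,"ax":0,"ay":0,"az":0}
    - {"claw":8.54,"tx":-3.8,"ty":0,"tz":0,"ax":0,"ay":0,"az":0}
    - {"claw":8.54,"tx":-4.5,"ty":0,"tz":0,"ax":0,"ay":0,"az":0}
    - {"claw":8.54,"tx":-5.2,"ty":0,"tz":0,"ax":0,"ay":0,"az":0}
    - {"claw":8.54,"tx":-5.9,"ty":0,"tz":0,"ax":0,"ay":0,"az":0}
    - {"claw":8.54,"tx":-6.5,"ty":0,"tz":0,"ax":0,"ay":0,"az":0}
    - {"claw":8.54,"tx":-7.0,"ty":0,"tz":0,"ax":0,"ay":0,"az":0}
    - {"claw":8.54,"tx":-7.3,"ty":0,"tz":0,"ax":0,"ay":0,"az":0}

```text
time: 13.53
eef_pos: [0.63, -0.0515, -0.0216]
tcp_rot: [-0.011, -0.707, 0.707, 0.01]
contact_force: [-0.8, 0.0, -0.0]
opening: 1.005
```

```bash
python3 - <<'E'
from h import *
s=ctrl.get_state();print(s['eef_pos'],s['contact_force'])
im,d=cap('wrist','w16')
O=np.array([.576,.046]);c,sn=np.cos(-.03),np.sin(-.03)
for u in (100,285,470):
    P=[ww(u,v,d,s=s) for v in range(150,290)]
    P=np.array([p for p in P if p[2]>.028]); q=P[:,:2]-O
    xp=q[:,0]*c+q[:,1]*sn
    i=P[:,2].argmax(); print(u,'top z',P[i,2].round(4),P[i,0],xp[i].round(4),'range',xp.min().round(4),xp.max().round(4))
E
```

```text
[ 0.63003107 -0.05152766 -0.02164675] [-0.77257636  0.04083198 -0.02606733]
100 top z 0.0399 0.6583328647011424 0.0831 range 0.0747 0.0945
285 top z 0.1511 0.7124661075591288 0.1394 range 0.0735 0.1394
470 top z 0.0395 0.654352380440177 0.0834 range 0.0753 0.0945
```

View pics/w16.png

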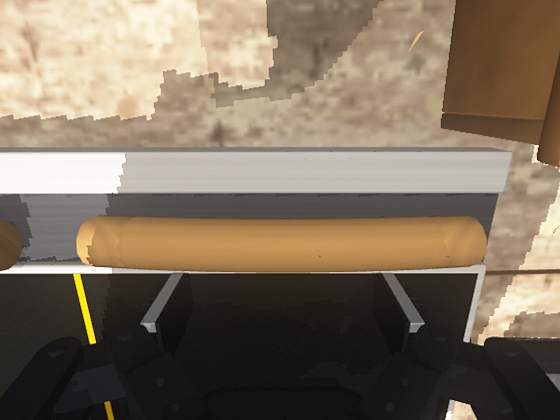

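```bash
python3 - <<'E'
from h import *
d=np.load('pics/w16.npy')
for u,v in [(445,120),(445,100),(460,20),(458,60),(530,130),(500,60)]: print(u,v,ww(u,v,d).round(3))
d=np.load('pics/top0.npy')
for u,v in [(335,150),(338,128),(370,140),(321,127),(255,128),(232,128)]: print(u,v,w('top',u,v,d).round(3))
s=ctrl.get_state(); print(s['qpos'].round(2))
goto([.656,-.045,.06],-.03); goto([.656,-.045,.06],np.pi-.03)
E
```

```text
445 120 [ 0.702 -0.124  0.006]
445 100 [ 0.711 -0.124  0.004]
460 20 [ 0.74  -0.124  0.008]
458 60 [ 0.726 -0.125  0.01 ]
530 130 [ 0.702 -0.125  0.056]
500 60 [ 0.723 -0.125  0.037]
335 150 [ 0.727 -0.123  0.014]
338 128 [ 0.782 -0.127  0.068]
370 140 [ 0.742 -0.223  0.076]
321 127 [ 0.768 -0.071  0.122]
255 128 [0.801 0.132 0.008]
232 128 [0.801 0.206 0.005]
[-0.24  0.46  1.8   0.    0.88  1.36]
shift [-2.56 -8.15 -0.73] turn [-8.000e-02 -9.003e+01 -6.000e-02]
shift [-2.56 -8.15 -0.73] turn [ 6.000e-02  8.997e+01 -8.000e-02]
```

play_rows:
  steps:
    - {"claw":8.54,"tx":0.3,"ty":-3,"tz":0,"ax":0,"ay":0,"az":0}
    - {"claw":8.54,"tx":0,"ty":-6.5,"tz":0,"ax":0,"ay":-7,"az":0}
    - {"claw":6,"tx":-0.5,"ty":-8,"tz":-0.2,"ax":0,"ay":-14,"az":0}
    - {"claw":5,"tx":-1,"ty":-8,"tz":-0.4,"ax":0,"ay":-21,"az":0}
    - {"claw":5,"tx":-1.5,"ty":-8,"tz":-0.6,"ax":0,"ay":-28,"az":0}
    - {"claw":5,"tx":-2,"ty":-8,"tz":-0.7,"ax":0,"ay":-35,"az":0}
    - {"claw":5,"tx":-2.6,"ty":-8,"tz":-0.7,"ax":0,"ay":-42,"az":0}
    - {"claw":5,"tx":-2.6,"ty":-8,"tz":-0.7,"ax":0,"ay":-49,"az":0}
    - {"claw":5,"tx":-2.6,"ty":-8,"tz":-0.7,"ax":0,"ay":-56,"az":0}
    - {"claw":5,"tx":-2.6,"ty":-8,"tz":-0.7,"ax":0,"ay":-63,"az":0}
    - {"claw":5,"tx":-2.6,"ty":-8,"tz":-0.7,"ax":0,"ay":-70,"az":0}
    - {"claw":5,"tx":-2.6,"ty":-8,"tz":-0.7,"ax":0,"ay":-77,"az":0}

```text
time: 14.58
eef_pos: [0.655, -0.0451, 0.0581]
tcp_rot: [-0.433, 0.559, -0.559, 0.433]
contact_force: [-0.1, 0.7, 0.2]
opening: 0.587
```

```bash
python3 - <<'E'
from h import *
s=ctrl.get_state();print(s['eef_pos'],s['qpos'].round(2))
goto([.656,-.047,.055],-.03)
E
```

```text
[ 0.65496362 -0.04514228  0.0580698 ] [-0.22  0.39  1.72  0.    1.03  0.03]
shift [0.15 0.31 0.15] turn [ 1.000e-02 -1.269e+01 -0.000e+00]
```

play_rows:
  steps:
    - {"claw":5,"tx":0.1,"ty":0,"tz":0.1,"ax":0,"ay":-6.5,"az":0}
    - {"claw":5,"tx":0.1,"ty":0,"tz":0.1,"ax":0,"ay":-12.8,"az":0}
    - {"claw":5,"tx":0.1,"ty":0,"tz":0.1,"ax":0,"ay":-12.8,"az":0}

```text
time: 14.83
eef_pos: [0.6557, -0.0464, 0.0581]
tcp_rot: [-0.492, 0.508, -0.508, 0.492]
contact_force: [-0.2, 0.2, -0.2]
opening: 0.592
```

```bash
python3 - <<'E'
from h import *
s=ctrl.get_state();print(s['eef_pos'],s['qpos'].round(2),s['opening'])
im,d=cap('wrist','w17')
E
```

```text
[ 0.65571145 -0.04642332  0.05811119] [-0.22  0.39  1.72  0.    1.03 -0.19] 0.592158318263214
```

View pics/w17.png

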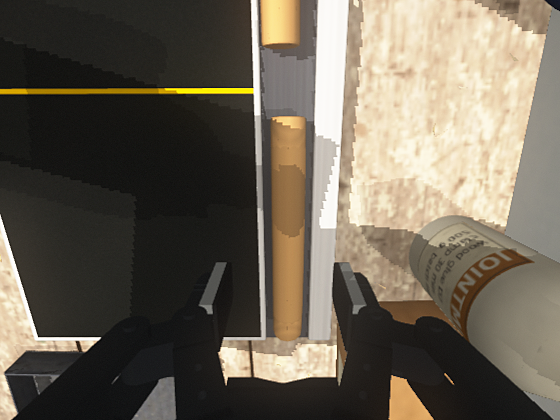

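```bash
python3 - <<'E'
from h import *
d=np.load('pics/w17.npy')
for u,v in [(415,250),(420,230),(440,300),(450,340),(480,380),(288,150),(288,200),(288,290),(288,330)]: print(u,v,ww(u,v,d).round(3))
E
```

```text
415 250 [ 0.754 -0.073  0.011]
420 230 [ 0.761 -0.061  0.   ]
440 300 [ 0.753 -0.085  0.057]
450 340 [ 0.708 -0.035  0.149]
480 380 [ 0.708 -0.035  0.164]
288 150 [0.66 0.01 0.04]
288 200 [ 0.659 -0.02   0.042]
288 290 [ 0.657 -0.085  0.041]
288 330 [ 0.656 -0.12   0.039]
```

play_rows:
  steps:
    - {"claw":5,"tx":0,"ty":2,"tz":0.1,"ax":0,"ay":0,"az":0}
    - {"claw":5,"tx":0,"ty":4,"tz":0.1,"ax":0,"ay":0,"az":0}
    - {"claw":5,"tx":0,"ty":5.2,"tz":0.1,"ax":0,"ay":0,"az":0}
    - {"claw":5,"tx":0,"ty":6,"tz":0.1,"ax":0,"ay":0,"az":0}
    - {"claw":5,"tx":0,"ty":6.6,"tz":0.1,"ax":0,"ay":0,"az":0}
    - {"claw":5,"tx":0,"ty":6.9,"tz":0.1,"ax":0,"ay":0,"az":0}
    - {"claw":5,"tx":0,"ty":6.9,"tz":0.1,"ax":0,"ay":0,"az":0}

```text
time: 15.47
eef_pos: [0.6568, -0.0464, -0.0111]
tcp_rot: [-0.491, 0.509, -0.508, 0.491]
contact_force: [0.2, 0.6, -0.1]
opening: 0.589
```

```bash
python3 - <<'E'
from h import *
s=ctrl.get_state();print(s['eef_pos'],s['contact_force'],s['opening'])
im,d=cap('wrist','w18')
E
```

```text
[ 0.6567527  -0.04640715 -0.01111985] [ 0.19247118  0.64941849 -0.11858125] 0.5889461346838514
```

View pics/w18.png

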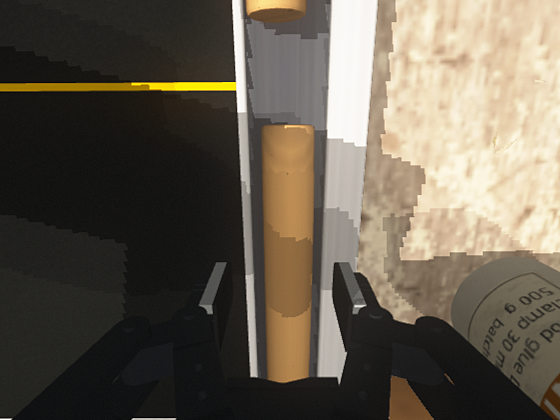

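play_rows:
  steps:
    - {"claw":2.6,"tx":0,"ty":0.1,"tz":0,"ax":0,"ay":0,"az":0}
    - {"claw":1.8,"tx":0,"ty":0.1,"tz":0,"ax":0,"ay":0,"az":0}
    - {"claw":1.5,"tx":0,"ty":0.1,"tz":0,"ax":0,"ay":0,"az":0}
    - {"claw":1.5,"tx":0,"ty":0.1,"tz":0,"ax":0,"ay":0,"az":0}
    - {"claw":1.5,"tx":0,"ty":0.1,"tz":0,"ax":0,"ay":0,"az":0}
    - {"claw":1.5,"tx":0,"ty":0.1,"tz":0,"ax":0,"ay":0,"az":0}
    - {"claw":1.5,"tx":0,"ty":0.1,"tz":0,"ax":0,"ay":0,"az":0}
  grip_force: 40

```text
time: 16.1
eef_pos: [0.657, -0.0467, -0.0094]
tcp_rot: [-0.492, 0.508, -0.508, 0.491]
contact_force: [-4.3, 0.5, 7.0]
opening: 0.24
```

```bash
python3 - <<'E'
from h import *
s=ctrl.get_state();print(s['eef_pos'],s['contact_force'],s['opening']*85.4)
im,d=cap('wrist','w19')
E
```

```text
[ 0.65698166 -0.04667165 -0.0094437 ] [-4.33131509  0.48562179  6.97115106] 20.5221319480875
```

View pics/w19.png

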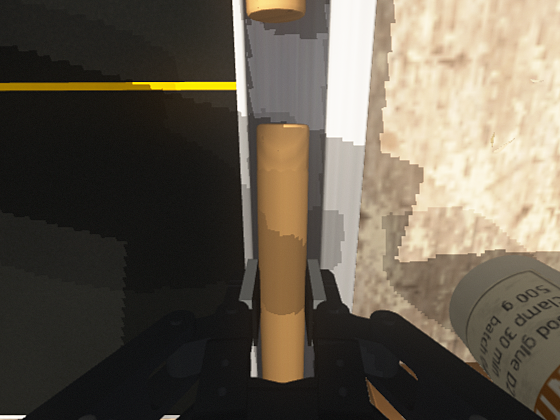

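play_rows:
  steps:
    - {"claw":1.5,"tx":0,"ty":-0.6,"tz":0,"ax":0,"ay":0,"az":0}
    - {"claw":1.5,"tx":0,"ty":-1.5,"tz":0,"ax":0,"ay":0,"az":0}
    - {"claw":1.5,"tx":0,"ty":-3,"tz":0,"ax":0,"ay":0,"az":0}
    - {"claw":1.5,"tx":0,"ty":-5,"tz":0,"ax":0,"ay":0,"az":0}
    - {"claw":1.5,"tx":0,"ty":-7,"tz":0,"ax":0,"ay":0,"az":0}
    - {"claw":1.5,"tx":0,"ty":-8,"tz":0,"ax":0,"ay":0,"az":0}
    - {"claw":1.5,"tx":0,"ty":-8,"tz":0,"ax":0,"ay":0,"az":0}

```text
time: 16.73
eef_pos: [0.6598, -0.047, 0.0732]
tcp_rot: [0.49, -0.506, 0.511, -0.493]
contact_force: [0.6, 0.4, -0.8]
opening: 0.242
```

```bash
python3 - <<'E'
from h import *
s=ctrl.get_state();print(s['eef_pos'],s['contact_force'],s['opening']*85.4,s['qpos'].round(2))
im,d=cap('wrist','w20')
goto([.51,-.298,.07],-.056)
E
```

```text
[ 0.65982559 -0.04702772  0.07317234] [ 0.58665483  0.43916483 -0.83552188] 20.634759664598363 [-0.22  0.38  1.71  0.    1.05 -0.19]
shift [ 25.61   0.04 -13.98] turn [-0.26  1.26  0.05]
```

View pics/w20.png

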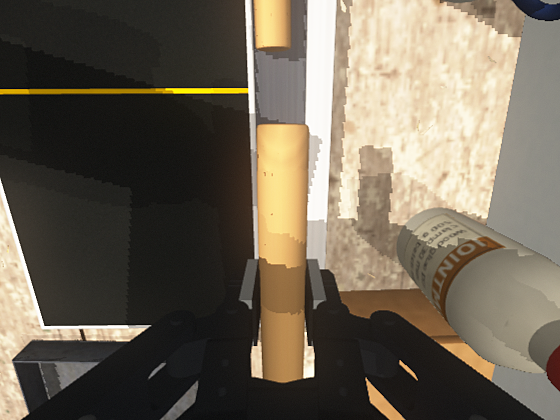

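play_rows:
  steps:
    - {"claw":1.5,"tx":0.6,"ty":0,"tz":-2,"ax":0,"ay":0,"az":0}
    - {"claw":1.5,"tx":2,"ty":0,"tz":-5,"ax":0,"ay":0,"az":0}
    - {"claw":1.5,"tx":4.5,"ty":0,"tz":-8,"ax":0,"ay":0.3,"az":0}
    - {"claw":1.5,"tx":7.5,"ty":0,"tz":-10.5,"ax":0,"ay":0.6,"az":0}
    - {"claw":1.5,"tx":11,"ty":0,"tz":-12.5,"ax":0,"ay":1,"az":0}
    - {"claw":1.5,"tx":14.5,"ty":0,"tz":-14,"ax":0,"ay":1.3,"az":0}
    - {"claw":1.5,"tx":18,"ty":0,"tz":-14.5,"ax":0,"ay":1.3,"az":0}
    - {"claw":1.5,"tx":21.5,"ty":0,"tz":-15,"ax":0,"ay":1.3,"az":0}
    - {"claw":1.5,"tx":24,"ty":0,"tz":-15,"ax":0,"ay":1.3,"az":0}
    - {"claw":1.5,"tx":25.3,"ty":0,"tz":-15,"ax":0,"ay":1.3,"az":0}
    - {"claw":1.5,"tx":25.6,"ty":0,"tz":-15,"ax":0,"ay":1.3,"az":0}
    - {"claw":1.5,"tx":25.6,"ty":0,"tz":-15,"ax":0,"ay":1.3,"az":0}

```text
time: 17.78
eef_pos: [0.4978, -0.2969, 0.0673]
tcp_rot: [-0.485, 0.515, -0.514, 0.485]
contact_force: [-0.2, 1.1, -0.8]
opening: 0.245
```

```bash
python3 - <<'E'
from h import *
s=ctrl.get_state();print(s['eef_pos'],s['contact_force'],s['opening']*85.4,s['qpos'].round(2))
im,d=cap('wrist','w21')
for u,v in [(285,150),(285,200),(100,200),(450,200),(450,300)]: print(u,v,ww(u,v,d).round(3))
E
```

```text
[ 0.49780242 -0.29689292  0.06726135] [-0.1940082   1.14384329 -0.83979898] 20.899141961786373 [-0.71  0.23  1.91  0.    1.   -0.66]
285 150 [ 0.502 -0.23   0.116]
285 200 [ 0.5   -0.25   0.117]
100 200 [ 0.354 -0.277  0.   ]
450 200 [ 0.629 -0.293 -0.   ]
450 300 [ 0.639 -0.385 -0.   ]
```

View pics/w21.png

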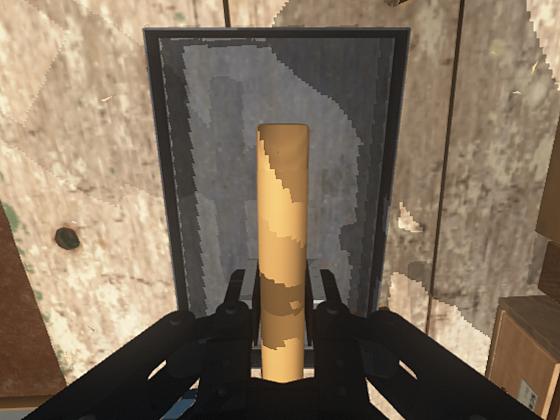

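play_rows:
  steps:
    - {"claw":1.5,"tx":0,"ty":2.5,"tz":0,"ax":0,"ay":0,"az":0}
    - {"claw":1.5,"tx":0,"ty":5,"tz":0,"ax":0,"ay":0,"az":0}
    - {"claw":1.5,"tx":0,"ty":7,"tz":0,"ax":0,"ay":0,"az":0}
    - {"claw":1.5,"tx":0,"ty":8,"tz":0,"ax":0,"ay":0,"az":0}
    - {"claw":1.5,"tx":0,"ty":8.4,"tz":0,"ax":0,"ay":0,"az":0}
    - {"claw":1.5,"tx":0,"ty":8.6,"tz":0,"ax":0,"ay":0,"az":0}
    - {"claw":1.5,"tx":0,"ty":8.7,"tz":0,"ax":0,"ay":0,"az":0}
    - {"claw":1.5,"tx":0,"ty":8.7,"tz":0,"ax":0,"ay":0,"az":0}

```text
time: 18.5
eef_pos: [0.4992, -0.2976, -0.0176]
tcp_rot: [0.486, -0.513, 0.515, -0.486]
contact_force: [-0.0, 0.1, -0.8]
opening: 0.242
```

```bash
python3 - <<'E'
from h import *
s=ctrl.get_state();print(s['eef_pos'],s['contact_force'],s['opening']*85.4)
im,d=cap('wrist','w22')
for u,v in [(285,150),(285,200),(200,150),(350,150)]: print(u,v,ww(u,v,d).round(3))
E
```

```text
[ 0.4992196  -0.29755095 -0.01755801] [-0.04852735  0.07021416 -0.83385981] 20.649316662496254
285 150 [ 0.503 -0.231  0.031]
285 200 [ 0.502 -0.251  0.032]
200 150 [ 0.462 -0.234  0.001]
350 150 [ 0.534 -0.238  0.002]
```

View pics/w22.png

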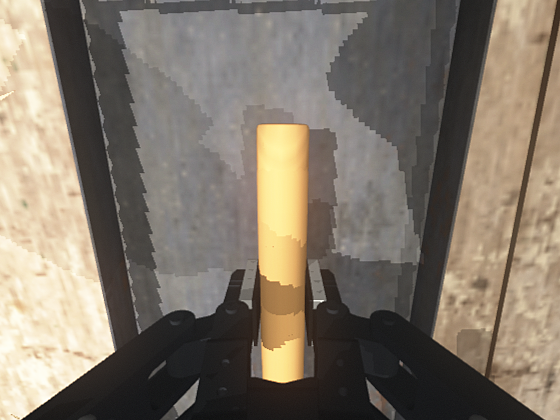

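Top of the rod is at 0.032, about 7 mm above resting. I'll go down 5 mm more, then open and lift.

play_rows:
  steps:
    - {"claw":1.5,"tx":0,"ty":0.2,"tz":0,"ax":0,"ay":0,"az":0}
    - {"claw":1.5,"tx":0,"ty":0.4,"tz":0,"ax":0,"ay":0,"az":0}
    - {"claw":1.5,"tx":0,"ty":0.5,"tz":0,"ax":0,"ay":0,"az":0}
    - {"claw":3,"tx":0,"ty":0.5,"tz":0,"ax":0,"ay":0,"az":0}
    - {"claw":4.5,"tx":0,"ty":0.5,"tz":0,"ax":0,"ay":0,"az":0}
    - {"claw":4.5,"tx":0,"ty":0.5,"tz":0,"ax":0,"ay":0,"az":0}
    - {"claw":4.5,"tx":0,"ty":0.5,"tz":0,"ax":0,"ay":0,"az":0}
    - {"claw":4.5,"tx":0,"ty":-1,"tz":0,"ax":0,"ay":0,"az":0}
    - {"claw":4.5,"tx":0,"ty":-4,"tz":0,"ax":0,"ay":0,"az":0}
    - {"claw":4.5,"tx":0,"ty":-8,"tz":0,"ax":0,"ay":0,"az":0}
    - {"claw":4.5,"tx":0,"ty":-12,"tz":0,"ax":0,"ay":0,"az":0}
    - {"claw":4.5,"tx":0,"ty":-15,"tz":0,"ax":0,"ay":0,"az":0}

```text
time: 19.55
eef_pos: [0.4991, -0.2979, 0.1349]
tcp_rot: [0.485, -0.513, 0.515, -0.486]
contact_force: [0.5, -0.4, 0.5]
opening: 0.522
```

```bash
python3 - <<'E'
from h import *
s=ctrl.get_state();print(s['eef_pos'],s['contact_force'],s['opening']*85.4)
im,d=cap('wrist','w23'); t,dt=cap('top','t2')
cv2.imwrite('pics/c6.png',cv2.resize(t[120:260,130:450],None,fx=2.5,fy=2.5,interpolation=2))
E
```

```text
[ 0.49906817 -0.29786488  0.13488138] [ 0.47923982 -0.37953861  0.48750464] 44.61384011671372
```

View pics/w23.png

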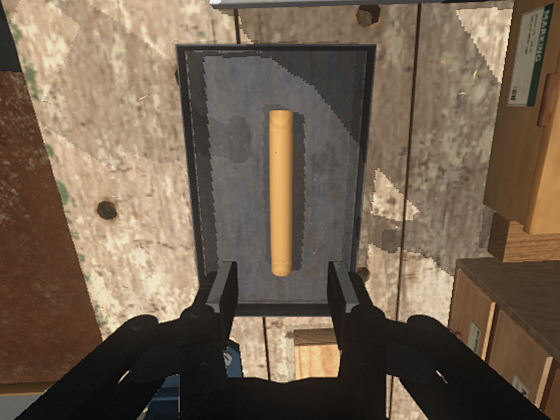

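View pics/c6.png

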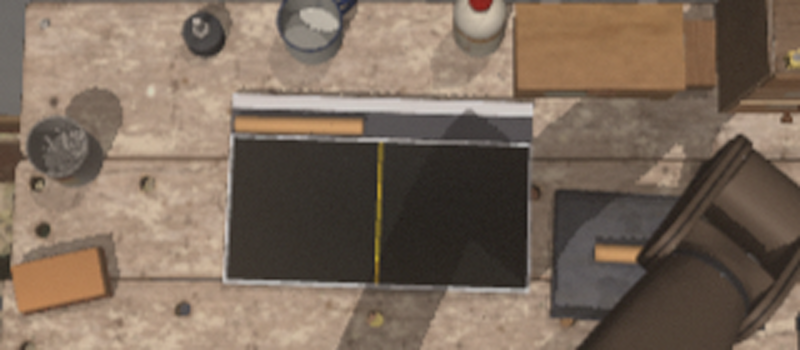

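```bash
python3 - <<'E'
from h import *
d=np.load('pics/w10.npy')
s=dict(eef_pos=np.array([.6333,.1415,-.0218]),tcp_rot=np.array([0.011,0.707,-0.707,-0.011]))
for u in (270,460):
  for v in range(176,270,4): print(v,ww(u,v,d,s=s).round(4)[[0,2]],end=' ')
  print()
d=np.load('pics/t2.npy')
for u in (235,250,265):
  for v in range(158,180): print(v,w('top',u,v,d).round(4)[[0,2]],end=' ')
  print()
E
```

```text
176 [0.6881 0.0208] 180 [0.6862 0.0198] 184 [0.6855 0.0239] 188 [0.6858 0.0314] 192 [0.685  0.0343] 196 [0.6838 0.0354] 200 [0.6826 0.0366] 204 [0.6811 0.037 ] 208 [0.6798 0.0379] 212 [0.6789 0.0398] 216 [0.6772 0.0394] 220 [0.676  0.0405] 224 [0.6739 0.0392] 228 [0.6721 0.0385] 232 [0.6697 0.0369] 236 [0.667  0.0346] 240 [0.6569 0.0159] 244 [0.6544 0.0149] 248 [0.6529 0.0161] 252 [0.6508 0.016 ] 256 [0.6488 0.0161] 260 [0.6482 0.019 ] 264 [0.6473 0.0211] 268 [0.645  0.0208] 
176 [0.6855 0.0199] 180 [0.6838 0.0198] 184 [0.6852 0.0314] 188 [0.6843 0.0337] 192 [0.6831 0.0352] 196 [0.6822 0.0374] 200 [0.6803 0.0364] 204 [0.6795 0.0386] 208 [0.6786 0.0404] 212 [0.6768 0.0397] 216 [0.6748 0.0388] 220 [0.6735 0.0396] 224 [0.6722 0.0401] 228 [0.6702 0.0394] 232 [0.6681 0.0382] 236 [0.6639 0.0328] 240 [0.6544 0.0163] 244 [0.6526 0.0166] 248 [0.6501 0.0157] 252 [0.6479 0.0155] 256 [0.646  0.0159] 260 [0.6462 0.0202] 264 [0.6439 0.0197] 268 [0.6424 0.0207] 
158 [0.6989 0.0186] 159 [0.6958 0.0183] 160 [0.6926 0.0182] 161 [0.6884 0.0221] 162 [0.6856 0.0205] 163 [0.6831 0.017 ] 164 [0.6809 0.0128
[... 483 characters left out ...]
167 [0.6676 0.0292] 168 [0.6621 0.0392] 169 [0.6601 0.0342] 170 [0.6562 0.0374] 171 [0.6539 0.0331] 172 [0.6508 0.0328] 173 [0.651  0.0172] 174 [0.6459 0.0258] 175 [0.6448 0.016 ] 176 [0.6405 0.0211] 177 [0.6381 0.0172] 178 [0.6342 0.0209] 179 [0.6317 0.0173] 
158 [0.6977 0.0243] 159 [0.6964 0.0164] 160 [0.6906 0.0271] 161 [0.6894 0.0184] 162 [0.6848 0.0242] 163 [0.6832 0.0173] 164 [0.6782 0.0253] 165 [0.6774 0.0146] 166 [0.6747 0.0124] 167 [0.6667 0.0335] 168 [0.6618 0.0412] 169 [0.6582 0.0428] 170 [0.6566 0.0357] 171 [0.6537 0.0346] 172 [0.6506 0.0341] 173 [0.6505 0.0197] 174 [0.6489 0.0123] 175 [0.6457 0.012 ] 176 [0.6409 0.0198] 177 [0.637  0.0234] 178 [0.6349 0.0178] 179 [0.6303 0.0247]
```

play_rows:
  steps:
    - {"claw":4.5,"tx":0,"ty":-4,"tz":0,"ax":0,"ay":0,"az":0}
    - {"claw":4.5,"tx":-4,"ty":-5,"tz":1,"ax":0,"ay":0,"az":0}
    - {"claw":4.5,"tx":-8,"ty":-5,"tz":2,"ax":0,"ay":0,"az":0}
    - {"claw":4.5,"tx":-12,"ty":-5,"tz":3,"ax":0,"ay":0,"az":0}
    - {"claw":4.5,"tx":-16,"ty":-5,"tz":4,"ax":0,"ay":0,"az":0}
    - {"claw":4.5,"tx":-20,"ty":-5,"tz":5,"ax":0,"ay":0,"az":0}
    - {"claw":4.5,"tx":-24,"ty":-5,"tz":6,"ax":0,"ay":0,"az":0}
    - {"claw":4.5,"tx":-28,"ty":-5,"tz":7,"ax":0,"ay":0,"az":0}
    - {"claw":4.5,"tx":-32,"ty":-5,"tz":8,"ax":0,"ay":0,"az":0}
    - {"claw":4.5,"tx":-32,"ty":-5,"tz":8,"ax":0,"ay":0,"az":0}
    - {"claw":4.5,"tx":-32,"ty":-5,"tz":8,"ax":0,"ay":0,"az":0}

```text
time: 20.57
eef_pos: [0.5959, 0.02, 0.18]
tcp_rot: [-0.487, 0.513, -0.513, 0.486]
contact_force: [-0.4, -0.1, -0.3]
opening: 0.529
```

```bash
python3 - <<'E'
from h import *
s=ctrl.get_state();print(s['eef_pos'],s['contact_force'])
im,d=cap('wrist','w24'); im2,_=cap('wrist','w24b')
t,dt=cap('top','t3'); cap('top','t4')
cv2.imwrite('pics/c7.png',cv2.resize(t[120:260,130:450],None,fx=2.5,fy=2.5,interpolation=2))
for v in (60,100,140):
  print([tuple(ww(u,v,d,s=s).round(4)[[0,2]]) for u in range(230,330,5)])
E
```

```text
[0.59592944 0.02004218 0.18001313] [-0.40203063 -0.10975327 -0.29841982]
[(np.float64(0.5512), np.float64(0.0205)), (np.float64(0.556), np.float64(0.0215)), (np.float64(0.5608), np.float64(0.0218)), (np.float64(0.5654), np.float64(0.0208)), (np.float64(0.5703), np.float64(0.0225)), (np.float64(0.5749), np.float64(0.0211)), (np.float64(0.5796), np.float64(0.0203)), (np.float64(0.5843), np.float64(0.0204)), (np.float64(0.589), np.float64(0.0204)), (np.float64(0.5938), np.float64(0.0217)), (np.float64(0.5985), np.float64(0.0219)), (np.float64(0.6032), np.float64(0.0218)), (np.float64(0.6079), np.float64(0.021)), (np.float64(0.6127), np.float64(0.0199)), (np.float64(0.6175), np.float64(0.019)), (np.float64(0.6221), np.float64(0.0212)), (np.float64(0.6269), np.float64(0.0206)), (np.float64(0.6316), np.float64(0.0206)), (np.float64(0.6362), np.float64(0.0219)), (np.float64(0.6413), np.float64(0.0184))]
[(np.float64(0.5473), np.float64(0.0199)), (np.float64(0.5523), np.float64(0.0202)), (np.float64(0.5572), np.float64(0.0204)), (np.float64(0.5622), np.float64(0.0212)), (np.float64(0.5671), 
[... 783 characters left out ...]
at64(0.5587), np.float64(0.0206)), (np.float64(0.5638), np.float64(0.0201)), (np.float64(0.5691), np.float64(0.0221)), (np.float64(0.5741), np.float64(0.0213)), (np.float64(0.5792), np.float64(0.0209)), (np.float64(0.5843), np.float64(0.0216)), (np.float64(0.5894), np.float64(0.021)), (np.float64(0.5945), np.float64(0.0199)), (np.float64(0.5996), np.float64(0.0214)), (np.float64(0.6047), np.float64(0.0198)), (np.float64(0.6098), np.float64(0.0192)), (np.float64(0.615), np.float64(0.0192)), (np.float64(0.62), np.float64(0.0202)), (np.float64(0.6251), np.float64(0.0206)), (np.float64(0.6304), np.float64(0.0189)), (np.float64(0.6355), np.float64(0.0191)), (np.float64(0.6405), np.float64(0.02))]
```

View pics/w24.png

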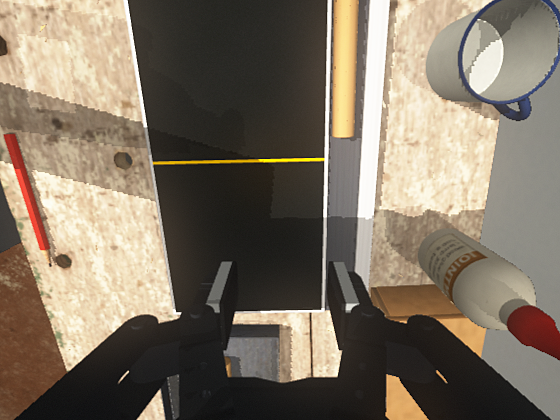

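View pics/c7.png

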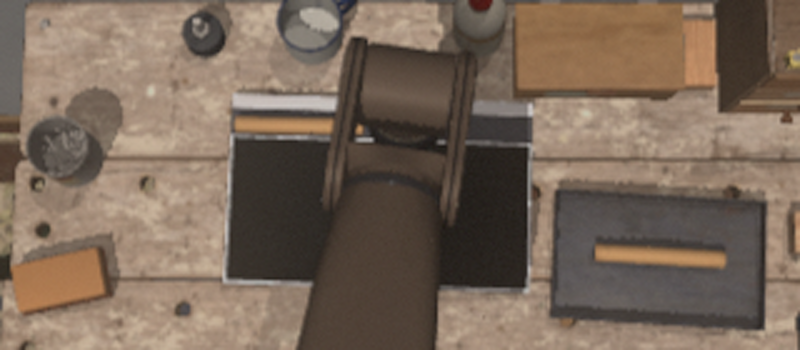

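```bash
python3 - <<'E'
from h import *
d=np.load('pics/w24.npy'); s=ctrl.get_state()
O=np.array([.576,.046]);c,sn=np.cos(-.03),np.sin(-.03)
for v in (30,80,120):
  o=[]
  for u in range(320,385,4):
    p=ww(u,v,d,s=s);q=p[:2]-O; o.append((u,round((q[0]*c+q[1]*sn)*1000,1),round(p[2]*1000,1)))
  print(v,o)
a,b,t=[cv2.imread(f'pics/{n}.png').astype(int) for n in('t2','t3','t4')]
print(abs(a-b)[160:178,222:262].max(),abs(t-b)[160:178,222:262].max(), abs(a-b)[215:245,130:175].max())
a0=cv2.imread('pics/top0.png').astype(int); print(abs(a0-b)[215:250,130:180].max(),abs(a0-b)[160:200,135:175].max())
E
```

```text
30 [(320, np.float64(58.1), np.float64(21.8)), (324, np.float64(61.8), np.float64(21.6)), (328, np.float64(65.7), np.float64(19.9)), (332, np.float64(69.8), np.float64(16.7)), (336, np.float64(70.8), np.float64(34.8)), (340, np.float64(73.8), np.float64(37.8)), (344, np.float64(77.3), np.float64(38.0)), (348, np.float64(80.7), np.float64(38.7)), (352, np.float64(84.0), np.float64(39.5)), (356, np.float64(88.4), np.float64(34.9)), (360, np.float64(95.8), np.float64(17.2)), (364, np.float64(99.5), np.float64(17.4)), (368, np.float64(102.7), np.float64(19.5)), (372, np.float64(106.2), np.float64(20.4)), (376, np.float64(109.3), np.float64(22.5)), (380, np.float64(113.1), np.float64(22.2)), (384, np.float64(116.6), np.float64(22.9))]
80 [(320, np.float64(58.3), np.float64(23.4)), (324, np.float64(62.4), np.float64(21.2)), (328, np.float64(66.2), np.float64(21.6)), (332, np.float64(70.9), np.float64(16.1)), (336, np.float64(72.0), np.float64(33.9)), (340, np.float64(75.2), np.float64(37.0)), (344, np.float64(78.8), np.float64(37.5)), (348, np.float64(82.3), np.float64(38.2)), (352, np.flo
[... 434 characters left out ...]
np.float64(63.0), np.float64(21.4)), (328, np.float64(67.4), np.float64(18.4)), (332, np.float64(71.6), np.float64(17.1)), (336, np.float64(72.8), np.float64(34.8)), (340, np.float64(76.1), np.float64(38.3)), (344, np.float64(80.1), np.float64(37.3)), (348, np.float64(83.9), np.float64(37.0)), (352, np.float64(87.8), np.float64(36.7)), (356, np.float64(96.2), np.float64(15.9)), (360, np.float64(100.1), np.float64(16.8)), (364, np.float64(103.5), np.float64(19.2)), (368, np.float64(106.9), np.float64(21.8)), (372, np.float64(111.4), np.float64(20.1)), (376, np.float64(114.7), np.float64(22.5)), (380, np.float64(119.1), np.float64(21.3)), (384, np.float64(129.7), np.float64(-0.4))]
12 6 11
7 6
```

```bash
python3 -c "
from plant import ctrl
print(ctrl.sign_off())"
```

```text
the job is handed in; nothing more can be done
None
```

The bowed rod is in the scrap tray and the straight one is in the gutter; I handed the job in at about 21 s, with no verdict reported.

**What I did**
- I rolled the left-lane rod first. It rolled evenly into the gutter.
- I then rolled the right-lane rod. Its ends lifted about 3.5 mm, it rocked over by roughly half a turn, then skidded. That makes it the bowed one.
- I gripped the bowed rod in the gutter and laid it in the middle of the tray.

**Last checks**
- **Straight rod:** it lies about 80 mm along the plate's x, with its top at about 38 mm, so it is down in the gutter. It did not move between pictures about 1 s apart.
- **Bowed rod:** the last top picture shows it flat inside the tray.
- **Sanding block and nail tin:** the pictures show no change from the start.
- **Arm:** it was clear of everything at hand-in.

**What disagreed or failed**
- **Finger length:** the wrist camera showed the fingertips about 35–47 mm short of the stated TCP, depending on opening. My first push therefore passed over the left rod without touching it. I corrected the height and pushed again.
- **Straight rod reading:** just after the push it measured about 10 mm farther out in the gutter than later, so it appears to have rolled back a little and settled.
- **Not directly checked:** I inferred from pictures before and after the rock that the bowed rod turned long enough within the judged zone. No speed reading was available.

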